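# Knock the machine feet out of their cartons and weigh them

### The job

Empty the small open-ended cartons on the packing bench one by one: turn each mouth-down over the weigh pan and knock it until the machine foot stuck inside drops into the pan, then put the empty carton in the grey crate; any foot lying loose on the bench goes into the pan too. Knock them out while the pan still stands on the bench, as knocking harms the scale; when every foot is in it, lift the pan by its handle onto the scale, fully down on its two locating pegs, let go, and press the white print key. Leave the tape roll, label roll and knife where they are.

Things in the scene. Friction and masses are not known exactly. Their poses are not given: they have to be found in the camera images.
- carton1_mid (a point): Centre of a brown card carton, a stiff box 110 mm long (x), 60 mm wide (y), 62 mm high (z, up as found), closed at -x, open at +x, lying with its mouth roughly to -y, towards the pan. Inside 50 x 50 mm, 106 deep; walls 5 mm at the y sides, 6 mm top and bottom. 70 g; bears a 25 N grip across its 60 mm width. Two or three of the three cartons are present.
- carton1_mouth (a point): Centre of carton1's open end, 55 mm from the carton's centre along its x. Two springy tabs deep inside hold the foot: turned mouth-down, it stays put (they give way to a pull of about 1.7 times its weight) until the carton is knocked down on something or jerked.
- foot1_mid (a point): Centre of the machine foot that starts in carton1, along its x: steel plate 48.5 x 48.5 x 10 mm (at -x, against the carton's closed end) with a black rubber buffer 38 mm across, 50 mm long; 60 mm long in all, 130 g. It starts with this point 20.5 mm from the carton's centre towards the closed end, 46 mm inside the mouth, too deep to grip. If that carton is absent, the foot lies loose.
- carton2_mid (a point): Centre of a brown card carton, a stiff box 110 mm long (x), 60 mm wide (y), 62 mm high (z, up as found), closed at -x, open at +x, lying with its mouth roughly to -y, towards the pan. Inside 50 x 50 mm, 106 deep; walls 5 mm at the y sides, 6 mm top and bottom. 70 g; bears a 25 N grip across its 60 mm width. Two or three of the three cartons are present.
- carton2_mouth (a point): Centre of carton2's open end, 55 mm from the carton's centre along its x. Two springy tabs deep inside hold the foot: turned mouth-down, it stays put (they give way to a pull of about 1.7 times its weight) until the carton is knocked down on something or jerked.
- foot2_mid (a point): Centre of the machine foot that starts in carton2, along its x: steel plate 48.5 x 48.5 x 10 mm (at -x, against the carton's closed end) with a black rubber buffer 38 mm across, 50 mm long; 60 mm long in all, 130 g. It starts with this point 20.5 mm from the carton's centre towards the closed end, 46 mm inside the mouth, too deep to grip. If that carton is absent, the foot lies loose.
- carton3_mid (a point): Centre of a brown card carton, a stiff box 110 mm long (x), 60 mm wide (y), 62 mm high (z, up as found), closed at -x, open at +x, lying with its mouth roughly to -y, towards the pan. Inside 50 x 50 mm, 106 deep; walls 5 mm at the y sides, 6 mm top and bottom. 70 g; bears a 25 N grip across its 60 mm width. Two or three of the three cartons are present.
- carton3_mouth (a point): Centre of carton3's open end, 55 mm from the carton's centre along its x. Two springy tabs deep inside hold the foot: turned mouth-down, it stays put (they give way to a pull of about 1.7 times its weight) until the carton is knocked down on something or jerked.
- foot3_mid (a point): Centre of the machine foot that starts in carton3, along its x: steel plate 48.5 x 48.5 x 10 mm (at -x, against the carton's closed end) with a black rubber buffer 38 mm across, 50 mm long; 60 mm long in all, 130 g. It starts with this point 20.5 mm from the carton's centre towards the closed end, 46 mm inside the mouth, too deep to grip. If that carton is absent, the foot lies loose.
- pan: Steel weigh pan, open on top: 220 mm (its x) by 170 mm (y), walls 5 mm thick with their rim 75 mm above its underside, base 12 mm thick. Origin: centre of its underside; z up. It stands loose on the bench; 450 g. In its base, on its x axis 70 mm either side of the centre, are two through holes 17 mm across for the scale's pegs. It fits either way round.
- pan_under (a point): The same point as the pan's origin: centre of its underside.
- pan_handle (a point): Middle of the pan's black carrying handle: a bar 16 by 16 mm in section running across the pan along its y, 170 mm long, its centre 122 mm above the pan's underside, on two posts 16 mm wide (x) rising from the middles of the long walls.
- scale: Bench counting scale, fixed. Origin: on the bench under the middle of its pan carrier; x runs from its keypad (at -x) to its back. Body 250 (x) by 220 (y) mm, its flat top 62 mm above the bench, the dark carrier plate on it 190 by 150 mm, top at 75 mm; the keypad housing goes on to 215 mm in front of the origin, 47 mm high.
- scale_seat (a point): Centre of the carrier's top, 75 mm above the bench, where the pan's underside centre belongs. Two fixed tapered pegs stand on it, 70 mm either side along the scale's x axis, 12 mm across at the foot, 5 mm at the tip, 11 mm high.
- print_key_top (a point): Middle of the top of the white round print key (26 mm across) in a black housing at the front left of the keypad (its +y side). It is pressed straight down.
- print_key (a joint): Travel of the print key, 0 up to 0.006 m when fully down; a spring returns it, about 5 N for full travel.
- crate: Grey open crate for waste card, fixed: 290 mm (its x) by 160 mm (y) outside, 80 mm high, walls and floor 6 mm. Origin: centre of its underside.
- tape_roll: Brown packing-tape roll lying flat, 104 mm across, 48 mm high. Origin at its underside. Leave alone.
- knife: Grey carton knife, 145 mm long, 20 mm high, lying beyond the pan towards the scale. Leave alone.
- label_roll: White paper label roll lying flat, 90 mm across, 52 mm high, beyond the cartons. Origin at its underside. Leave alone.
Mind the look-alikes: they are no part of the job. Leave any green look-alike of the part that bears carton1_mid alone. What is shaped like the part that bears carton2_mid but turquoise is not meant.

How it is judged:
On the way, in this order (a step that is already met when the one before it is completed fails the run):
1. every foot lies in the weigh pan, clear of its carton, with the pan on the bench (x of foot1_mid in the frame of pan between -0.105 and 0.105 m and y of foot1_mid in the frame of pan between -0.08 and 0.08 m and z of foot1_mid in the frame of pan between 0.008 and 0.1 m and x of foot2_mid in the frame of pan between -0.105 and 0.105 m and y of foot2_mid in the frame of pan between -0.08 and 0.08 m and z of foot2_mid in the frame of pan between 0.008 and 0.1 m and x of foot3_mid in the frame of pan between -0.105 and 0.105 m and y of foot3_mid in the frame of pan between -0.08 and 0.08 m and z of foot3_mid in the frame of pan between 0.008 and 0.1 m and distance between foot1_mid and carton1_mid above 0.09 m and distance between foot2_mid and carton2_mid above 0.09 m and distance between foot3_mid and carton3_mid above 0.09 m and height (world z) of pan_under below 0.01 m), for 0.3 s.
2. the pan, with the feet in it, sits fully down on the scale's pegs (horizontal distance between pan_under and scale_seat below 0.006 m and angle between the x axis of pan and the x axis of scale, either way round below 0.06 rad and z of pan_under in the frame of scale_seat between -0.004 and 0.004 m and angle between pan's own z axis and vertical below 0.04 rad and x of foot1_mid in the frame of pan between -0.105 and 0.105 m and y of foot1_mid in the frame of pan between -0.08 and 0.08 m and z of foot1_mid in the frame of pan between 0.008 and 0.1 m and x of foot2_mid in the frame of pan between -0.105 and 0.105 m and y of foot2_mid in the frame of pan between -0.08 and 0.08 m and z of foot2_mid in the frame of pan between 0.008 and 0.1 m and x of foot3_mid in the frame of pan between -0.105 and 0.105 m and y of foot3_mid in the frame of pan between -0.08 and 0.08 m and z of foot3_mid in the frame of pan between 0.008 and 0.1 m), for 0.3 s.
3. the print key is pressed home with the pan on the scale and let go of (value of joint print_key above 0.004 m and contact force between the fingers and pan below 0.2 N and horizontal distance between pan_under and scale_seat below 0.006 m and angle between the x axis of pan and the x axis of scale, either way round below 0.06 rad and z of pan_under in the frame of scale_seat between -0.004 and 0.004 m and angle between pan's own z axis and vertical below 0.04 rad), for 0.05 s.
At the end, for the whole second after the job is handed in: Feet at rest in the pan; pan on the scale: underside within 4 mm of the carrier's height and 6 mm of its centre, in line within 0.06 rad (either way round), level within 0.04 rad; cartons at rest in the crate (centres inside its walls, under 130 mm high); print key sprung back (all of step 2 and x of carton1_mid in the frame of crate between -0.14 and 0.14 m and y of carton1_mid in the frame of crate between -0.075 and 0.075 m and z of carton1_mid in the frame of crate between 0 and 0.13 m and linear speed of each of carton1, carton2, carton3, foot1, foot2, foot3 below 0.03 m/s and x of carton2_mid in the frame of crate between -0.14 and 0.14 m and y of carton2_mid in the frame of crate between -0.075 and 0.075 m and z of carton2_mid in the frame of crate between 0 and 0.13 m and x of carton3_mid in the frame of crate between -0.14 and 0.14 m and y of carton3_mid in the frame of crate between -0.075 and 0.075 m and z of carton3_mid in the frame of crate between 0 and 0.13 m and linear speed of pan below 0.02 m/s and value of joint print_key below 0.003 m); the robot touches nothing.
It fails at once if the tape roll is pushed more than 40 mm out of its place (distance of tape_roll from where it was at the start of the episode above 0.04 m).
It fails at once if the knife is pushed more than 40 mm out of its place (distance of knife from where it was at the start of the episode above 0.04 m).
It fails at once if the label roll is pushed more than 40 mm out of its place (distance of label_roll from where it was at the start of the episode above 0.04 m).
Of carton1, carton2, carton3 only 2 to 3 are there at a start; the rules pass over those that are not, and their reading is None.
At some moment in a run one of carton1, carton2, carton3 may be knocked a few centimetres aside while the robot is not near it.
It also fails if it takes over 208 s, if anything falls off the work surface, if the arm or the gripper's body presses on something with over 40 N, if the wrist force passes 120 N, or if a joint passes its speed limit or range.

### The arm

A 7-joint arm with a two-finger parallel gripper is mounted at the origin on the work surface. World frame = base frame: x ahead of the robot, y to its left, z up, the work surface at z = 0. Lengths are in m, angles in rad, forces in N, time in s.
With the tool pointing down it reaches from about 0.425 to 0.825 m from the base axis. Payload 3.6 kg.
Tool frame: the origin (TCP) lies at the centre of the arm's flange, where the gripper is bolted on; the fingertips stand 186 mm ahead of it and the grasp point (between the pads) lies ahead of it (robot.tcp_to_grasp is the z of the grasp point in the tool frame, in m); z points along the fingers, y is the direction in which the jaws open and shut (so a half turn about z gives the same grasp; the last joint's range is limited). The gripper opens to 93 mm and grips with 3 to 60 N. Pads are 15 mm wide; open, the fingers measure 128 mm over their backs; the gripper's body (75 mm by 188 mm) begins 65 mm behind the grasp point.
Start: joints at [1.218, 0.615, -0.013, 1.423, 0.008, 1.103, -0.04], TCP at [0.209, -0.616, 0.405] pointing down, gripper open.
Joint ranges: [-3.12, 3.12], [-0.3, 2.06], [-1.34, 1.32], [0.26, 2.42], [-1.36, 4.5], [0.01, 1.98], [-2.84, 2.84]. Speed limits (rad/s): [2.79, 2.79, 3.14, 3.14, 3.14, 3.14, 3.14].

### API

Orientations are given as a unit quaternion [w, x, y, z].
In Python, from station import telemetry, optics, robot gives the robot as it stands.
- The arm moves only by the tool send_rows, never from a script. Its argument "rows" is a list of rows, each an object with "offset": the shift along the tool's x, y, z normalised to -1 to 1, where 1 is 0.02 m, a list of three; "angular": the turn, a rotation vector about the tool's x, y, z normalised to -1 to 1, where 1 is 0.08 rad, a list of three. In form: [{"offset": [x, y, z], "angular": [rx, ry, rz]}, ...]. A call has 1 to 12 rows; each row shifts and turns the commanded pose from where the row before left it, along the tool's axes as they then stand; what a row does not reach is not made up. A row lasts 1/10 s, in which the tool goes at most 50 mm and 8.59 degrees, less where a joint would pass 70% of its speed; a pose out of reach is approached as far as the arm can. A call with a number of a shift or a turn outside -1 to 1 is refused whole. A call with a gripper value outside its range is refused whole. "hand" is the closure, from -1 (fully open) to 1 (shut), so that 0 is half open, set as the call begins (left out, the last holds). The fingers move at their own pace and stop on an object; "newtons" is the grip in N (left out, the last holds). Time passes only in rows, so rows that do not move let the fingers close. It gives the time, the measured TCP pose, the force and the opening at its end, in the units of the state.
- telemetry.read_state(): the state, without advancing time (a new reading comes with each control period).
- optics.capture(name): name is "scene" or "top"; returns a dict with "image" (420x560x3 uint8, red, green, blue), "fov_y" (degrees; the focal length in pixels is half the picture's height over the tangent of half this angle, whatever the lens; pixels are square), "cx", "cy" (the principal point, pixels), "k1" (the pictures are not rectified: a ray, as slopes to the right and down, at radius r is drawn at 1 + k1 r^2 times it, then the intrinsics apply), "world_to_cam" (4x4, takes a point from world to camera coordinates). Camera axes: x right, y up, looking along -z (the intrinsics and any distortion apply to the point x, -y, -z); pixel columns grow to the right and rows downward; lengths in m; the calibration is good to about 2 mm. A picture is of the moment at which its call begins. There is no depth.
- robot.job_done(): hands the job in, once; it reports no verdict.
The state is a dict: "clock": time; "joints": joint angles; "joint_vel": joint speeds; "joint_efforts": joint torques, N m; "eef_pos": TCP position; "ee_rot": TCP orientation; "ft_force": force on the tool from outside, world axes, zero at the start; "moment": the same for the moment, N m; "opening": finger opening in m.
Only numpy, scipy, OpenCV 4.12 (cv2) and the standard library are available. Lean on these libraries where they do the work, as an engineer would, in place of code of your own. Each camera call takes 0.05 s, during which the arm holds its last target.

## Working session

There is one attempt and no reset: what is moved stays moved. The work goes in short steps, Python scripts to look and compute and a tool call to move; the robot and the scene stay as the last step left them, time stands still between calls to the robot, and variables do not carry over. Pictures are saved under pics/ and viewed, and the job is handed in when it is done.

Besides the shell and the picture viewer there is one more tool, called after "Request:" as name(argument=value, ...), one argument or row to a line, values as JSON. send_rows: Moves the arm, as the interface text tells. Scaled input: -1 to 1 covers 0.02 m each way for a shift and 0.08 rad each way for a turn. Its arguments: {"type":"object","properties":{"rows":{"type":"array","items":{"type":"object","properties":{"offset":{"type":"array","items":{"type":"number","minimum":-1,"maximum":1}},"angular":{"type":"array","items":{"type":"number","minimum":-1,"maximum":1}}}}},"hand":{"type":"number"},"newtons":{"type":"number"}},"required":["rows"]}

```bash
ls; mkdir -p pics; cat > h.py <<'E'
import numpy as np, cv2
from station import telemetry, optics, robot
E
python3 - <<'E'
from h import *
print(telemetry.read_state()); print(robot.tcp_to_grasp)
for n in("scene","top"):
    d=optics.capture(n); cv2.imwrite(f"pics/{n}0.png",d["image"][:,:,::-1]); np.save(n+"0.npy",d,allow_pickle=True)
    print({k:v for k,v in d.items() if k!="image"})
E
```

```text
pics
{'clock': 0.0, 'joints': array([ 1.21756013,  0.61591254, -0.01260875,  1.42487345,  0.00811897,
        1.10340009, -0.0403932 ]), 'joint_vel': array([ 8.56094278e-05,  1.37113437e-03, -4.37990752e-04, -2.39388352e-04,
       -7.94380477e-04,  2.74067700e-04,  7.25012911e-04]), 'joint_efforts': array([ 8.66849427e-05, -4.58938622e+01,  2.09393855e-01, -1.65742958e+01,
       -6.10302296e-02,  2.05634400e-02,  2.38445609e-04]), 'eef_pos': array([ 0.20852979, -0.6153139 ,  0.40359337]), 'ee_rot': array([-1.24949991e-03,  9.86678149e-01,  1.62679481e-01, -2.35170424e-04]), 'ft_force': array([-0.33013937,  0.67245713,  0.15326861]), 'moment': array([ 0.01226915, -0.00659747,  0.05006147]), 'opening': 0.09312855296544933}
0.1673
{'fov_y': 50.463958006764656, 'cx': 281.06399815223523, 'cy': 202.9414174276173, 'k1': -0.02554105380621615, 'world_to_cam': array([[-0.82368049,  0.56701598, -0.00658292,  0.41235951],
       [-0.44718023, -0.64237415,  0.62240283,  0.20021713],
       [ 0.34868365,  0.51560482,  0.78266939, -1.75854181],
       [ 0.        ,  0.        ,  0.        ,  1.        ]])}
{'fov_y': 49.141812018808906, 'cx': 277.15643281880176, 'cy': 209.71084762054306, 'k1': -0.10036180693208072, 'world_to_cam': array([[-0.1350326 , -0.99083617, -0.00314396,  0.07464567],
       [ 0.97015374, -0.13285764,  0.20285601, -0.52584495],
       [-0.20141477,  0.02434205,  0.97920353, -1.23198459],
       [ 0.        ,  0.        ,  0.        ,  1.        ]])}
```

```bash
cat > h.py <<'E'
import numpy as np, cv2
from scipy.spatial.transform import Rotation as R
from station import telemetry, optics, robot
def cal(d):
    f=210/np.tan(np.radians(d["fov_y"])/2); return f,d["cx"],d["cy"],d["k1"],d["world_to_cam"]
def ray(d,u,v):
    f,cx,cy,k,T=cal(d); x,y=(u-cx)/f,(v-cy)/f; a,b=x,y
    for _ in range(20):
        s=1+k*(a*a+b*b); a,b=x/s,y/s
    return -T[:3,:3].T@T[:3,3], T[:3,:3].T@np.array([a,-b,-1.])
def at(d,u,v,z):
    c,r=ray(d,u,v); return c+r*(z-c[2])/r[2]
def proj(d,P):
    f,cx,cy,k,T=cal(d); p=T[:3,:3]@np.array(P,float)+T[:3,3]; a,b=p[0]/-p[2],-p[1]/-p[2]
    s=1+k*(a*a+b*b); return np.array([cx+f*a*s,cy+f*b*s])
def load(n): return np.load(n+".npy",allow_pickle=True).item()
def snap(n,tag):
    d=optics.capture(n); np.save(n+tag+".npy",d,allow_pickle=True); return d
def crop(d,x0,y0,w,h,s,fn,draw=()):
    im=cv2.resize(d["image"][y0:y0+h,x0:x0+w,::-1],None,fx=s,fy=s,interpolation=cv2.INTER_CUBIC)
    for P,c in draw:
        q=[tuple(int(round(t)) for t in ((proj(d,p)-[x0-.5,y0-.5])*s)) for p in P]
        for a,b in zip(q,q[1:]): cv2.line(im,a,b,c,1)
    for i in range(0,w,20): cv2.putText(im,str(x0+i),(i*s,10),0,.35,(255,0,255),1); cv2.line(im,(i*s,12),(i*s,18),(255,0,255),1)
    for i in range(0,h,20): cv2.putText(im,str(y0+i),(0,i*s+4),0,.35,(255,0,255),1)
    cv2.imwrite("pics/"+fn,im)
def st():
    s=telemetry.read_state(); r=R.from_quat(np.roll(s["ee_rot"],-1)).as_matrix(); p=s["eef_pos"]
    print("t",round(s["clock"],2),"tcp",p.round(4),"grasp",(p+r[:,2]*robot.tcp_to_grasp).round(4),"\nX",r[:,0].round(3),"Y",r[:,1].round(3),"Z",r[:,2].round(3),"\nq",s["joints"].round(3).tolist(),"F",s["ft_force"].round(1),"open",round(s["opening"],4))
    return s,p,r
E
python3 - <<'E'
from h import *
d=load("top0")
crop(d,180,140,180,110,4,"c1.png")
crop(d,190,225,180,110,4,"c2.png")
crop(d,360,125,120,140,4,"c3.png")
E
cat >> h.py <<'E'
def rect(d,px,z):
    P=np.array([at(d,*p,z)[:2] for p in px]); return P
E
python3 - <<'E'
from h import *
d=load("top0")
def rep(n,px,z):
    P=rect(d,px,z); c=P.mean(0); a=P[1]+P[2]-P[0]-P[3]; b=P[3]+P[2]-P[0]-P[1]
    print(n,c.round(4),"ang",np.degrees(np.arctan2(a[1],a[0])).round(1),np.degrees(np.arctan2(b[1],b[0])).round(1),"len",(np.hypot(*a)/2).round(4),(np.hypot(*b)/2).round(4))
rep("A",[(190.5,161.2),(227.5,152.5),(233,172),(195,181.2)],.062)
rep("B",[(197,195.5),(237.5,198.7),(236.2,219.5),(195.5,216.5)],.062)
rep("C",[(200,246.2),(238,235),(245,256.2),(205.5,266.7)],.062)
rep("pan",[(283.7,150.5),(343,154.5),(338.7,230.5),(278,226.7)],.075)
rep("carr",[(384.2,149.5),(435.7,144.5),(446.5,208.2),(394.5,213.5)],.075)
h=[at(d,311,171.5,.012),at(d,308,218,.012)];print("holes",h,np.mean(h,0))
h=[at(d,412.2,154.2,.086),at(d,420,202.7,.086)];print("pegs",h,np.mean(h,0))
print("key",at(d,402.2,243.5,.055))
print("crate",[at(d,*p,.08).round(3) for p in((92,189),(148,180),(169,283),(107,292))])
print("tape",at(d,253,132,.048),"label",at(d,214,130,.052),"knife",at(d,304,135,.01),at(d,350,134,.01))
E
```

```text
A [0.6789 0.1713] ang -83.9 -172.4 len 0.1096 0.0609
B [0.5587 0.1699] ang -102.2 170.0 len 0.1144 0.0597
C [0.4355 0.1679] ang -81.9 -169.9 len 0.11 0.0602
pan [ 0.5699 -0.0973] ang -101.6 167.7 len 0.1673 0.2189
carr [ 0.5632 -0.3948] ang -91.8 177.8 len 0.1504 0.1874
holes [array([ 0.6401681 , -0.11260835,  0.012     ]), array([ 0.50350055, -0.08307523,  0.012     ])] [ 0.57183433 -0.09784179  0.012     ]
pegs [array([ 0.63149442, -0.39618468,  0.086     ]), array([ 0.49059145, -0.39000894,  0.086     ])] [ 0.56104293 -0.39309681  0.086     ]
key [ 0.38892023 -0.32811389  0.055     ]
crate [array([0.656, 0.513, 0.08 ]), array([0.659, 0.351, 0.08 ]), array([0.366, 0.317, 0.08 ]), array([0.364, 0.488, 0.08 ])]
tape [0.7719891  0.04130226 0.048     ] label [0.79254998 0.15362931 0.052     ] knife [ 0.75658297 -0.10928701  0.01      ] [ 0.7413603  -0.24740143  0.01      ]
```

```bash
cat >> h.py <<'E'
def box(c,ang,dims,z0,z1,col=(0,255,0),off=(0,0)):
    a=np.radians(ang); X=np.array([np.cos(a),np.sin(a)]);Y=np.array([-X[1],X[0]]); c=np.array(c)+off[0]*X+off[1]*Y
    q=[c+sx*X*dims[0]/2+sy*Y*dims[1]/2 for sx,sy in((1,1),(1,-1),(-1,-1),(-1,1),(1,1))]
    L=[([[*p,z] for p in q],col) for z in (z0,z1)]
    return L+[([[*p,z0],[*p,z1]],col) for p in q[:4]]
def dot(c,z,r=.003,col=(0,0,255)):
    t=np.linspace(0,2*np.pi,16); return [([[c[0]+r*np.cos(k),c[1]+r*np.sin(k),z] for k in t],col)]
E
python3 - <<'E'
from h import *
D=box((.6789,.1713),-83.5,(.11,.06),0,.062)+box((.5587,.1699),-101.5,(.11,.06),0,.062)+box((.4355,.1679),-81.5,(.11,.06),0,.062)
D+=box((.571,-.0975),-12.2,(.22,.17),0,.075)+box((.571,-.0975),-12.2,(.016,.17),.114,.130)
D+=box((.562,-.394),-2.4,(.19,.15),.075,.075)+dot((.389,-.328),.055,.013)
for s in(-1,1): 
    a=np.radians(-12.2);D+=dot((.571+s*.07*np.cos(a),-.0975+s*.07*np.sin(a)),.012,.0085)
    a=np.radians(-2.4);D+=dot((.562+s*.07*np.cos(a),-.394+s*.07*np.sin(a)),.086,.0025)
D+=box((.511,.417),2,(.29,.16),0,.08)
d=load("scene0"); crop(d,205,160,200,140,4,"s1.png",D); crop(d,160,100,130,120,5,"s2.png",D)
d=load("top0"); crop(d,80,140,180,155,4,"t1.png",D); crop(d,270,130,190,130,4,"t2.png",D)
E
cat >> h.py <<'E'
from scipy.linalg import logm, expm
G=robot.tcp_to_grasp
def hom(r,p):
    T=np.eye(4);T[:3,:3]=r;T[:3,3]=p;return T
def Rdown(yaw_y,tilt=0):
    """tool y at world angle yaw_y (deg), tool z down, then turned +tilt deg about tool y"""
    a=np.radians(yaw_y); y=np.array([np.cos(a),np.sin(a),0]); z=np.array([0,0,-1.]); x=np.cross(y,z)
    return np.stack([x,y,z],1)@R.from_euler('y',tilt,degrees=True).as_matrix()
def plan(grasp,Rt,N=None,start=None):
    s=telemetry.read_state()
    T0=start if start is not None else hom(R.from_quat(np.roll(s["ee_rot"],-1)).as_matrix(),s["eef_pos"])
    T1=hom(Rt,np.array(grasp)-Rt[:,2]*G)
    L=np.real(logm(np.linalg.inv(T0)@T1))
    rv=np.array([L[2,1],L[0,2],L[1,0]])
    for n in range(1,80):
        Tr=expm(L/n)
        if max(abs(Tr[:3,3]).max()/.02,abs(rv/n).max()/.08)<=1 and (N is None or n>=N): break
    print("rows",n,"offset",(Tr[:3,3]/.02).round(3).tolist(),"angular",(rv/n/.08).round(3).tolist())
    zs=[(T0@expm(L*k/n)@np.array([0,0,G,1]))[:3].round(3).tolist() for k in range(0,n+1,max(1,n//5))]
    print(" path grasp",zs); return T1
E
python3 - <<'E'
from h import *
st()
a=load("top0");b=load("scene0")
from scipy.optimize import least_squares
def tri(pa,pb,g): 
    r=least_squares(lambda P:np.r_[proj(a,P)-pa,proj(b,P)-pb],g); print(r.x.round(4),r.fun.round(2))
tri((402.2,243.5),(258,131.6),(.39,-.33,.06))
tri((412.2,154.2),(192.2,144.8),(.63,-.39,.08))
tri((420,202.7),(225.5,130.7),(.5,-.39,.08))
plan((.45,.06,.24),Rdown(8.5),16)
E
```

```text
t 0.1 tcp [ 0.2086 -0.6153  0.4037] grasp [ 0.2085 -0.615   0.2364] 
X [ 0.947  0.321 -0.   ] Y [ 0.321 -0.947 -0.002] Z [-0.001  0.002 -1.   ] 
q [1.217, 0.616, -0.013, 1.425, 0.008, 1.103, -0.04] F [-0.   0.7 -0.4] open 0.0929
[ 0.3873 -0.3236  0.0697] [-0.08  0.11 -0.18 -0.05]
[ 0.6342 -0.3995  0.0757] [-0.08  0.12 -0.18 -0.07]
[ 0.492  -0.3929  0.0774] [-0.04  0.05 -0.09 -0.03]
rows 38 offset [0.999, -0.226, -0.004] angular [-0.001, -0.001, -0.458]
 path grasp [[0.208, -0.615, 0.236], [0.321, -0.527, 0.237], [0.409, -0.414, 0.238], [0.464, -0.282, 0.238], [0.484, -0.141, 0.239], [0.468, 0.001, 0.24]]
```

Request:
send_rows(
  rows=[
    {"offset": [1,-0.226,0],"angular": [0,0,-0.458]},
    {"offset": [1,-0.226,0],"angular": [0,0,-0.458]},
    {"offset": [1,-0.226,0],"angular": [0,0,-0.458]},
    {"offset": [1,-0.226,0],"angular": [0,0,-0.458]},
    {"offset": [1,-0.226,0],"angular": [0,0,-0.458]},
    {"offset": [1,-0.226,0],"angular": [0,0,-0.458]},
    {"offset": [1,-0.226,0],"angular": [0,0,-0.458]},
    {"offset": [1,-0.226,0],"angular": [0,0,-0.458]},
    {"offset": [1,-0.226,0],"angular": [0,0,-0.458]},
    {"offset": [1,-0.226,0],"angular": [0,0,-0.458]},
    {"offset": [1,-0.226,0],"angular": [0,0,-0.458]},
    {"offset": [1,-0.226,0],"angular": [0,0,-0.458]},
  ],
)

```text
clock: 1.3
eef_pos: [0.3881, -0.4477, 0.4047]
ee_rot: [-0.0, 0.927, 0.375, 0.0]
ft_force: [-0.2, 0.0, 0.1]
opening: 0.0928
```

```bash
cat >> h.py <<'E'
import json,os
def log():
    s=telemetry.read_state(); open("log.jsonl","a").write(json.dumps([np.array(s[k]).tolist() for k in("joints","eef_pos","ee_rot")])+"\n")
E
python3 - <<'E'
from h import *
st(); log()
E
```

```text
t 1.3 tcp [ 0.3881 -0.4477  0.4047] grasp [ 0.3881 -0.4477  0.2374] 
X [0.718 0.696 0.   ] Y [ 0.696 -0.718 -0.   ] Z [-0.  0. -1.] 
q [0.911, 0.527, -0.145, 1.595, 0.085, 1.025, -0.06] F [-0.2  0.   0.1] open 0.0928
```

Request:
send_rows(
  rows=[
    {"offset": [1,-0.226,0],"angular": [0,0,-0.458]},
    {"offset": [1,-0.226,0],"angular": [0,0,-0.458]},
    {"offset": [1,-0.226,0],"angular": [0,0,-0.458]},
    {"offset": [1,-0.226,0],"angular": [0,0,-0.458]},
    {"offset": [1,-0.226,0],"angular": [0,0,-0.458]},
    {"offset": [1,-0.226,0],"angular": [0,0,-0.458]},
    {"offset": [1,-0.226,0],"angular": [0,0,-0.458]},
    {"offset": [1,-0.226,0],"angular": [0,0,-0.458]},
    {"offset": [1,-0.226,0],"angular": [0,0,-0.458]},
    {"offset": [1,-0.226,0],"angular": [0,0,-0.458]},
    {"offset": [1,-0.226,0],"angular": [0,0,-0.458]},
    {"offset": [1,-0.226,0],"angular": [0,0,-0.458]},
  ],
)

```text
clock: 2.5
eef_pos: [0.4781, -0.2208, 0.4048]
ee_rot: [0.0, 0.823, 0.568, 0.0]
ft_force: [0.2, 0.3, -0.3]
opening: 0.0929
```

```bash
python3 - <<'E'
from h import *
st(); log()
E
```

```text
t 2.5 tcp [ 0.4781 -0.2208  0.4048] grasp [ 0.4781 -0.2208  0.2375] 
X [0.354 0.935 0.   ] Y [ 0.935 -0.354  0.   ] Z [ 0. -0. -1.] 
q [0.594, 0.437, -0.295, 1.774, 0.151, 0.953, -0.124] F [ 0.2  0.3 -0.3] open 0.0929
```

```bash
cat > kin.py <<'E'
from h import *
from scipy.optimize import least_squares
import itertools
rows=[json.loads(l) for l in open("log.jsonl")]
rows.append([[1.21756013,0.61591254,-0.01260875,1.42487345,0.00811897,1.10340009,-0.0403932],[0.20852979,-0.6153139,0.40359337],[-1.24949991e-03,9.86678149e-01,1.62679481e-01,-2.35170424e-04]])
def fk(q,sg,par):
    q=np.array(q)*sg
    y0,yt,d,L1,L2,L3,a1,a2,a3=par
    def Z(a):return hom(R.from_euler('z',a).as_matrix(),[0,0,0])
    def Y(a):return hom(R.from_euler('y',a).as_matrix(),[0,0,0])
    def t(x,z):return hom(np.eye(3),[x,0,z])
    return Z(y0+q[0])@t(0,d)@Y(q[1])@t(0,L1)@Z(q[2])@t(a1,0)@Y(q[3])@t(a2,L2)@Z(q[4])@Y(q[5])@t(a3,L3)@Z(q[6]+yt)
if __name__=="__main__":
    best=[]
    for s in itertools.product([1,-1],repeat=3):
      for s4 in (1,):
        sg=np.array([s[0],1,s[1],1,s[2],1,1.])
        for s7 in(1,-1):
            sg=sg.copy();sg[6]=s7
            def f(p):
                e=[]
                for q,pos,w in rows:
                    T=fk(q,sg,np.r_[p,0,0,0]); r=R.from_quat(np.roll(w,-1)).as_matrix(); e+=list(T[:3,3]-pos)+list(.3*(T[:3,:3]-r).ravel())
                e+=list(1e-3*(np.array(p[2:])-[.3,.4,.4,.1]))
                return e
            for y0 in (0,1.57,3.14,-1.57):
              for yt in (0,1.57,3.14,-1.57):
                r=least_squares(f,[y0,yt,.3,.4,.4,.1]); best.append((r.cost,sg.tolist(),r.x.round(4).tolist()))
    best.sort(key=lambda b:b[0])
    for b in best[:5]: print(b)
E
python3 kin.py; python3 -c "
from h import *
plan((.433,.1847,.15),Rdown(8.5),18)"
```

```text
(np.float64(3.4979516792665926e-06), [-1.0, 1.0, -1.0, 1.0, -1.0, 1.0, -1.0], [-0.0352, 1.5356, 0.1405, 0.5599, 0.3659, 0.0296])
(np.float64(3.4979516792666375e-06), [-1.0, 1.0, -1.0, 1.0, -1.0, 1.0, -1.0], [-0.0352, -4.7476, 0.1405, 0.5599, 0.3659, 0.0296])
(np.float64(3.497951679266835e-06), [-1.0, 1.0, -1.0, 1.0, -1.0, 1.0, -1.0], [-0.0352, 1.5356, 0.1405, 0.5599, 0.3659, 0.0296])
(np.float64(3.4979516792671325e-06), [-1.0, 1.0, -1.0, 1.0, -1.0, 1.0, -1.0], [-0.0352, 1.5356, 0.1405, 0.5599, 0.3659, 0.0296])
(np.float64(3.497951679267625e-06), [-1.0, 1.0, -1.0, 1.0, -1.0, 1.0, -1.0], [-0.0352, 1.5356, 0.1405, 0.5599, 0.3659, 0.0296])
rows 21 offset [0.956, -0.223, 0.208] angular [0.0, -0.0, -0.304]
 path grasp [[0.478, -0.221, 0.238], [0.486, -0.143, 0.221], [0.485, -0.064, 0.204], [0.478, 0.014, 0.188], [0.462, 0.091, 0.171], [0.44, 0.166, 0.154]]
```

Request:
send_rows(
  rows=[
    {"offset": [0.956,-0.223,0.208],"angular": [0,0,-0.304]},
    {"offset": [0.956,-0.223,0.208],"angular": [0,0,-0.304]},
    {"offset": [0.956,-0.223,0.208],"angular": [0,0,-0.304]},
    {"offset": [0.956,-0.223,0.208],"angular": [0,0,-0.304]},
    {"offset": [0.956,-0.223,0.208],"angular": [0,0,-0.304]},
    {"offset": [0.956,-0.223,0.208],"angular": [0,0,-0.304]},
    {"offset": [0.956,-0.223,0.208],"angular": [0,0,-0.304]},
    {"offset": [0.956,-0.223,0.208],"angular": [0,0,-0.304]},
    {"offset": [0.956,-0.223,0.208],"angular": [0,0,-0.304]},
    {"offset": [0.956,-0.223,0.208],"angular": [0,0,-0.304]},
    {"offset": [0.956,-0.223,0.208],"angular": [0,0,-0.304]},
  ],
)

```text
clock: 3.6
eef_pos: [0.4804, -0.0057, 0.3585]
ee_rot: [-0.0, 0.74, 0.673, -0.0]
ft_force: [0.2, 0.1, -0.7]
opening: 0.0929
```

```bash
python3 - <<'E'
from h import *
st(); log()
E
```

```text
t 3.6 tcp [ 0.4804 -0.0057  0.3585] grasp [ 0.4803 -0.0057  0.1912] 
X [0.095 0.995 0.   ] Y [ 0.995 -0.095 -0.   ] Z [-0.  0. -1.] 
q [0.238, 0.438, -0.382, 1.952, 0.224, 0.793, -0.365] F [ 0.2  0.1 -0.7] open 0.0929
```

Request:
send_rows(
  rows=[
    {"offset": [0.956,-0.223,0.208],"angular": [0,0,-0.304]},
    {"offset": [0.956,-0.223,0.208],"angular": [0,0,-0.304]},
    {"offset": [0.956,-0.223,0.208],"angular": [0,0,-0.304]},
    {"offset": [0.956,-0.223,0.208],"angular": [0,0,-0.304]},
    {"offset": [0.956,-0.223,0.208],"angular": [0,0,-0.304]},
    {"offset": [0.956,-0.223,0.208],"angular": [0,0,-0.304]},
    {"offset": [0.956,-0.223,0.208],"angular": [0,0,-0.304]},
    {"offset": [0.956,-0.223,0.208],"angular": [0,0,-0.304]},
    {"offset": [0.956,-0.223,0.208],"angular": [0,0,-0.304]},
    {"offset": [0.956,-0.223,0.208],"angular": [0,0,-0.304]},
  ],
)

```text
clock: 4.6
eef_pos: [0.4332, 0.1842, 0.317]
ee_rot: [-0.0, 0.653, 0.757, -0.0]
ft_force: [0.3, -0.2, 0.5]
opening: 0.0932
```

```bash
python3 - <<'E'
from h import *
st(); log()
plan((.433,.1847,.031),Rdown(8.5))
d=snap("top","1"); crop(d,80,130,200,160,4,"t3.png")
E
python3 kin.py
```

```text
t 4.6 tcp [0.4332 0.1842 0.317 ] grasp [0.4331 0.1842 0.1497] 
X [-0.147  0.989  0.   ] Y [ 0.989  0.147 -0.   ] Z [-0.  0. -1.] 
q [-0.153, 0.495, -0.422, 2.024, 0.313, 0.684, -0.627] F [ 0.3 -0.2  0.5] open 0.0932
rows 6 offset [0.004, -0.001, 0.989] angular [-0.001, -0.0, -0.001]
 path grasp [[0.433, 0.184, 0.15], [0.433, 0.184, 0.13], [0.433, 0.184, 0.11], [0.433, 0.184, 0.09], [0.433, 0.185, 0.071], [0.433, 0.185, 0.051], [0.433, 0.185, 0.031]]
(np.float64(1.455018622636241e-05), [-1.0, 1.0, -1.0, 1.0, -1.0, 1.0, -1.0], [-0.0372, -4.7496, -0.1157, 0.5562, 0.367, -0.2294])
(np.float64(1.4550186226362877e-05), [-1.0, 1.0, -1.0, 1.0, -1.0, 1.0, -1.0], [-0.0372, 1.5336, -0.1157, 0.5562, 0.367, -0.2294])
(np.float64(1.455018622636339e-05), [-1.0, 1.0, -1.0, 1.0, -1.0, 1.0, -1.0], [-0.0372, 1.5336, -0.1157, 0.5562, 0.367, -0.2294])
(np.float64(1.4550186226364453e-05), [-1.0, 1.0, -1.0, 1.0, -1.0, 1.0, -1.0], [-0.0372, 1.5336, -0.1157, 0.5562, 0.367, -0.2294])
(np.float64(1.455018622636473e-05), [-1.0, 1.0, -1.0, 1.0, -1.0, 1.0, -1.0], [-0.0372, 1.5336, -0.1157, 0.5562, 0.367, -0.2294])
```

Request:
send_rows(
  rows=[
    {"offset": [0,0,0.99]},
    {"offset": [0,0,0.99]},
    {"offset": [0,0,0.99]},
    {"offset": [0,0,0.99]},
    {"offset": [0,0,0.99]},
    {"offset": [0,0,0.97]},
    {"offset": [0,0,0]},
  ],
)

```text
schema error: expected keys offset, angular
```

Request:
send_rows(
  rows=[
    {"offset": [0,0,0]},
    {"offset": [0,0,0]},
    {"offset": [0,0,0]},
    {"offset": [0,0,0]},
    {"offset": [0,0,0]},
    {"offset": [0,0,0]},
  ],
  hand=1,
  newtons=22,
)

```text
schema error: expected keys offset, angular
```

Request:
send_rows(
  rows=[
    {"offset": [0,0,0.99],"angular": [0,0,0]},
    {"offset": [0,0,0.99],"angular": [0,0,0]},
    {"offset": [0,0,0.99],"angular": [0,0,0]},
    {"offset": [0,0,0.99],"angular": [0,0,0]},
    {"offset": [0,0,0.99],"angular": [0,0,0]},
    {"offset": [0,0,0.97],"angular": [0,0,0]},
    {"offset": [0,0,0],"angular": [0,0,0]},
  ],
)

```text
clock: 5.35
eef_pos: [0.4332, 0.1826, 0.1972]
ee_rot: [-0.001, 0.654, 0.757, -0.002]
ft_force: [0.2, -0.2, 0.5]
opening: 0.0931
```

Request:
send_rows(
  rows=[
    {"offset": [0,0,0],"angular": [0,0,0]},
    {"offset": [0,0,0],"angular": [0,0,0]},
    {"offset": [0,0,0],"angular": [0,0,0]},
    {"offset": [0,0,0],"angular": [0,0,0]},
    {"offset": [0,0,0],"angular": [0,0,0]},
    {"offset": [0,0,0],"angular": [0,0,0]},
  ],
  hand=1,
  newtons=22,
)

```text
clock: 5.95
eef_pos: [0.4341, 0.183, 0.1996]
ee_rot: [0.0, 0.654, 0.757, 0.0]
ft_force: [0.6, -0.9, 4.5]
opening: 0.0599
```

Request:
send_rows(
  rows=[
    {"offset": [0,0,-1],"angular": [0,0,0]},
    {"offset": [0,0,-1],"angular": [0,0,0]},
    {"offset": [0,0,-1],"angular": [0,0,0]},
    {"offset": [0,0,-1],"angular": [0,0,0]},
    {"offset": [0,0,-1],"angular": [0,0,0]},
    {"offset": [0,0,-1],"angular": [0,0,0]},
    {"offset": [0,0,-1],"angular": [0,0,0]},
    {"offset": [0,0,-1],"angular": [0,0,0]},
  ],
)

```text
clock: 6.75
eef_pos: [0.4335, 0.1827, 0.3593]
ee_rot: [-0.0, 0.654, 0.757, -0.001]
ft_force: [1.4, -0.4, -2.6]
opening: 0.0598
```

```bash
python3 - <<'E'
from h import *
st(); log()
plan((.5,.02,.30),Rdown(0,30),10)
E
```

```text
t 6.75 tcp [0.4335 0.1827 0.3593] grasp [0.4332 0.1825 0.192 ] 
X [-0.146  0.989 -0.   ] Y [ 0.989  0.146 -0.002] Z [-0.002 -0.001 -1.   ] 
q [-0.112, 0.434, -0.466, 1.974, 0.268, 0.795, -0.585] F [ 1.4 -0.4 -2.6] open 0.0598
rows 12 offset [-0.942, 0.199, -0.6] angular [-0.041, 0.545, 0.148]
 path grasp [[0.433, 0.183, 0.192], [0.446, 0.16, 0.216], [0.458, 0.136, 0.238], [0.469, 0.11, 0.257], [0.48, 0.081, 0.274], [0.49, 0.051, 0.288], [0.5, 0.02, 0.3]]
```

Request:
send_rows(
  rows=[
    {"offset": [-0.94,0.2,-0.6],"angular": [-0.04,0.545,0.148]},
    {"offset": [-0.94,0.2,-0.6],"angular": [-0.04,0.545,0.148]},
    {"offset": [-0.94,0.2,-0.6],"angular": [-0.04,0.545,0.148]},
    {"offset": [-0.94,0.2,-0.6],"angular": [-0.04,0.545,0.148]},
    {"offset": [-0.94,0.2,-0.6],"angular": [-0.04,0.545,0.148]},
    {"offset": [-0.94,0.2,-0.6],"angular": [-0.04,0.545,0.148]},
    {"offset": [-0.94,0.2,-0.6],"angular": [-0.04,0.545,0.148]},
    {"offset": [-0.94,0.2,-0.6],"angular": [-0.04,0.545,0.148]},
    {"offset": [-0.94,0.2,-0.6],"angular": [-0.04,0.545,0.148]},
    {"offset": [-0.94,0.2,-0.6],"angular": [-0.04,0.545,0.148]},
    {"offset": [-0.94,0.2,-0.6],"angular": [-0.04,0.545,0.148]},
    {"offset": [-0.94,0.2,-0.6],"angular": [-0.04,0.545,0.148]},
  ],
)

```text
clock: 7.95
eef_pos: [0.5002, -0.064, 0.444]
ee_rot: [-0.184, 0.683, 0.683, 0.183]
ft_force: [0.2, 0.5, -2.1]
opening: 0.06
```

```bash
python3 - <<'E'
from h import *
st(); log()
E
python3 kin.py
```

```text
t 7.95 tcp [ 0.5002 -0.064   0.444 ] grasp [0.5    0.0199 0.2993] 
X [0.    0.865 0.501] Y [ 1.     0.    -0.001] Z [-0.001  0.501 -0.865] 
q [0.681, 0.459, -0.692, 1.759, -0.274, 1.058, 0.179] F [ 0.2  0.5 -2.1] open 0.06
(np.float64(5.41264415610947e-05), [-1.0, 1.0, -1.0, 1.0, -1.0, 1.0, -1.0], [-0.0347, 1.5368, 0.2431, 0.5627, 0.3626, 0.1383])
(np.float64(5.4126441561094746e-05), [-1.0, 1.0, -1.0, 1.0, -1.0, 1.0, -1.0], [-0.0347, 1.5368, 0.2431, 0.5627, 0.3626, 0.1383])
(np.float64(5.412644156109506e-05), [-1.0, 1.0, -1.0, 1.0, -1.0, 1.0, -1.0], [-0.0347, 1.5368, 0.2431, 0.5627, 0.3626, 0.1383])
(np.float64(5.412644156109562e-05), [-1.0, 1.0, -1.0, 1.0, -1.0, 1.0, -1.0], [-0.0347, 1.5368, 0.2431, 0.5627, 0.3626, 0.1383])
(np.float64(5.412644156109564e-05), [-1.0, 1.0, -1.0, 1.0, -1.0, 1.0, -1.0], [-0.0347, -4.7464, 0.2431, 0.5627, 0.3626, 0.1383])
```

```bash
cat > ik.py <<'E'
from kin import *
SG=np.array([-1,1,-1,1,-1,1,-1.])
def f(p):
    e=[]
    for q,pos,w in rows:
        T=fk(q,SG,p); r=R.from_quat(np.roll(w,-1)).as_matrix(); e+=list(T[:3,3]-pos)+list(.3*(T[:3,:3]-r).ravel())
    return e+list(1e-4*np.array(p[6:]))
sol=least_squares(f,[-.0347,1.5368,.24,.56,.36,.138,0,0,0]); P=sol.x
lo=np.array([-3.12,-.3,-1.34,.26,-1.36,.01,-2.84])+.03; hi=np.array([3.12,2.06,1.32,2.42,4.5,1.98,2.84])-.03
def ik(grasp,Rt,q0s):
    T1=hom(Rt,np.array(grasp)-Rt[:,2]*G); best=None
    for q0 in q0s:
        r=least_squares(lambda q:np.r_[10*(fk(q,SG,P)[:3,3]-T1[:3,3]),2*(fk(q,SG,P)[:3,:3]-T1[:3,:3]).ravel()],np.clip(q0,lo+.01,hi-.01),bounds=(lo,hi),max_nfev=60)
        if best is None or r.cost<best.cost: best=r
    return best.cost,best.x
if __name__=="__main__":
    print(sol.cost,P.round(4))
    q=np.array(rows[-2][0]); rng=np.random.default_rng(0)
    q0s=[q]+[q+rng.normal(0,.5,7) for _ in range(4)]
    for yaw in(-40,-20,0,20,40):
        for t in (60,75,90):
            c,x=ik((.62,-.06,.11),Rdown(yaw,t),q0s); print(yaw,t,round(c,5),x.round(2))
E
python3 ik.py
```

```text
3.080945281224156e-05 [-0.0318  1.5396  0.2332  0.5738  0.3692  0.1457 -0.0182 -0.0046 -0.0033]
-40 60 0.0 [ 1.01  1.06 -0.91  2.03 -1.28  0.28  1.07]
-40 75 0.0 [ 1.14  1.34 -1.11  2.04 -1.33  0.26  1.31]
-40 90 0.0 [ 1.17  1.5  -1.08  2.01 -1.32  0.48  1.45]
-20 60 0.0 [ 0.9   1.05 -0.75  1.77 -0.64  0.72  0.61]
-20 75 0.0 [ 0.85  1.12 -0.55  1.74 -0.98  1.    0.98]
-20 90 0.0 [ 0.88  1.27 -0.57  1.7  -1.04  1.17  1.1 ]
0 60 0.0 [ 0.55  1.01 -0.18  1.49 -0.78  1.33  0.88]
0 75 0.0 [ 0.97  1.43 -1.18  1.44 -0.07  1.13  0.25]
0 90 0.0 [ 0.83  1.36 -0.71  1.39 -0.65  1.41  0.75]
20 60 0.0 [ 0.55  1.12 -0.4   1.22 -0.44  1.55  0.76]
20 75 0.0 [ 0.6   1.26 -0.49  1.13 -0.49  1.7   0.73]
20 90 0.0 [ 0.65  1.42 -0.64  1.06 -0.53  1.81  0.65]
40 60 0.0 [ 0.4   1.2  -0.32  0.97 -0.31  1.86  0.89]
40 75 0.00476 [ 0.58  1.46 -1.03  0.87 -0.    1.95  0.46]
40 90 0.05603 [ 0.63  1.63 -1.3   0.88  0.    1.95  0.24]
```

```bash
cat >> h.py <<'E'
PAN=[.571,-.0975,-12.2]
def p2w(x,y,pan=PAN):
    a=np.radians(pan[2]); return np.array([pan[0]+x*np.cos(a)-y*np.sin(a),pan[1]+x*np.sin(a)+y*np.cos(a)])
E
python3 - <<'E'
from ik import *
s,p,r=st(); q=s["joints"]
for X in(-.062,.062):
  w=p2w(X,.0814);print(w)
  for t in (65,70,75):
   for z in(.2,.15):
    c,x=ik((*w,z),Rdown(-12.2,t),[q]); print(t,z,round(c,6),x.round(2).tolist())
w=p2w(-.062,.0814)
T=plan((*w,.2),Rdown(-12.2,68))
E
```

```text
t 7.95 tcp [ 0.5002 -0.064   0.444 ] grasp [0.5    0.0199 0.2993] 
X [0.    0.865 0.501] Y [ 1.     0.    -0.001] Z [-0.001  0.501 -0.865] 
q [0.681, 0.459, -0.692, 1.759, -0.274, 1.058, 0.179] F [ 0.2  0.5 -2.1] open 0.06
[ 0.52760205 -0.00483621]
65 0.2 0.0 [0.92, 0.87, -0.73, 1.94, -0.78, 0.89, 0.75]
65 0.15 0.0 [0.9, 0.95, -0.68, 1.96, -0.8, 0.84, 0.86]
70 0.2 0.0 [0.94, 0.92, -0.74, 1.94, -0.82, 0.92, 0.82]
70 0.15 0.0 [0.91, 1.0, -0.68, 1.95, -0.84, 0.88, 0.92]
75 0.2 0.0 [0.96, 0.98, -0.75, 1.94, -0.85, 0.95, 0.87]
75 0.15 0.0 [0.93, 1.05, -0.69, 1.95, -0.87, 0.93, 0.97]
[ 0.64880162 -0.03104048]
65 0.2 0.0 [0.78, 0.96, -0.66, 1.59, -0.71, 1.03, 0.57]
65 0.15 0.0 [0.77, 1.02, -0.63, 1.61, -0.72, 0.99, 0.66]
70 0.2 0.0 [0.8, 1.0, -0.68, 1.59, -0.76, 1.06, 0.63]
70 0.15 0.0 [0.79, 1.07, -0.64, 1.61, -0.77, 1.03, 0.71]
75 0.2 0.0 [0.82, 1.05, -0.7, 1.59, -0.8, 1.09, 0.68]
75 0.15 0.0 [0.81, 1.12, -0.66, 1.6, -0.8, 1.06, 0.75]
rows 10 offset [-0.998, -0.004, 0.282] angular [-0.206, 0.824, 0.177]
 path grasp [[0.5, 0.02, 0.299], [0.505, 0.01, 0.281], [0.511, 0.003, 0.261], [0.516, -0.002, 0.241], [0.522, -0.005, 0.221], [0.528, -0.005, 0.2]]
```

Request:
send_rows(
  rows=[
    {"offset": [-0.998,0,0.282],"angular": [-0.206,0.824,0.177]},
    {"offset": [-0.998,0,0.282],"angular": [-0.206,0.824,0.177]},
    {"offset": [-0.998,0,0.282],"angular": [-0.206,0.824,0.177]},
    {"offset": [-0.998,0,0.282],"angular": [-0.206,0.824,0.177]},
    {"offset": [-0.998,0,0.282],"angular": [-0.206,0.824,0.177]},
    {"offset": [-0.998,0,0.282],"angular": [-0.206,0.824,0.177]},
    {"offset": [-0.998,0,0.282],"angular": [-0.206,0.824,0.177]},
    {"offset": [-0.998,0,0.282],"angular": [-0.206,0.824,0.177]},
    {"offset": [-0.998,0,0.282],"angular": [-0.206,0.824,0.177]},
    {"offset": [-0.998,0,0.282],"angular": [-0.206,0.824,0.177]},
    {"offset": [0,0,0],"angular": [0,0,0]},
  ],
)

```text
clock: 9.05
eef_pos: [0.4949, -0.1579, 0.2585]
ee_rot: [-0.352, 0.648, 0.518, 0.434]
ft_force: [0.5, -0.7, -2.8]
opening: 0.0597
```

```bash
python3 - <<'E'
from h import *
s,p,r=st(); log()
d=snap("scene","2")
g=p+r[:,2]*G
def carton(g,r,k=.015):
    c=g-r[:,0]*k
    q=lambda a,b,e:c-r[:,0]*a*.055+r[:,1]*b*.03+r[:,2]*e*.031
    L=[]
    for a in(-1,1): L.append(([q(a,1,1),q(a,1,-1),q(a,-1,-1),q(a,-1,1),q(a,1,1)],(0,255,255) if a>0 else (0,255,0)))
    L+=[([q(-1,b,e),q(1,b,e)],(0,255,0)) for b in(-1,1) for e in(-1,1)]
    return L
e=g-r[:,0]*.070+r[:,2]*.031; print("edge",e.round(4))
crop(d,180,80,200,160,4,"s3.png",carton(g,r)+box(PAN[:2],PAN[2],(.22,.17),.075,.075,(255,0,0)))
E
```

```text
t 9.05 tcp [ 0.4949 -0.1579  0.2585] grasp [ 0.528  -0.0064  0.1957] 
X [0.086 0.366 0.927] Y [ 0.976 -0.216 -0.006] Z [ 0.198  0.905 -0.376] 
q [1.024, 0.973, -0.895, 1.907, -0.669, 0.817, 0.657] F [ 0.5 -0.7 -2.8] open 0.0597
edge [ 0.5281 -0.0039  0.1191]
```

Request:
send_rows(
  rows=[
    {"offset": [0.46,0,-0.19],"angular": [0,0,0]},
    {"offset": [-1,0,0.34],"angular": [0,0,0]},
    {"offset": [-1,0,0.34],"angular": [0,0,0]},
    {"offset": [-1,0,0.34],"angular": [0,0,0]},
    {"offset": [0.5,0,-0.19],"angular": [0,0,0]},
    {"offset": [0,0,0],"angular": [0,0,0]},
  ],
)

```text
clock: 9.7
eef_pos: [0.4964, -0.1577, 0.2246]
ee_rot: [-0.35, 0.643, 0.523, 0.436]
ft_force: [0.6, -0.0, -0.5]
opening: 0.0598
```

```bash
cat >> h.py <<'E'
def carton(g,r,k=.015):
    c=g-r[:,0]*k
    q=lambda a,b,e:c-r[:,0]*a*.055+r[:,1]*b*.03+r[:,2]*e*.031
    L=[]
    for a in(-1,1): L.append(([q(a,1,1),q(a,1,-1),q(a,-1,-1),q(a,-1,1),q(a,1,1)],(0,255,255) if a>0 else (0,255,0)))
    L+=[([q(-1,b,e),q(1,b,e)],(0,255,0)) for b in(-1,1) for e in(-1,1)]
    return L
def look(tag,k=.015,cam="scene",box_=(180,80,200,160),s=4):
    s_,p,r=st(); d=snap(cam,tag); g=p+r[:,2]*G
    e=g-r[:,0]*(.055+k)+r[:,2]*.031; a=np.radians(PAN[2]); dx=e[:2]-PAN[:2]
    print("edge",e.round(4),"in pan",np.round([dx@[np.cos(a),np.sin(a)],dx@[-np.sin(a),np.cos(a)]],4))
    crop(d,*box_,s,"l"+tag+cam+".png",carton(g,r,k)+box(PAN[:2],PAN[2],(.22,.17),.075,.075,(255,0,0)))
E
python3 -c "
from h import *
look('3')"
```

```text
t 9.7 tcp [ 0.4964 -0.1577  0.2246] grasp [ 0.5292 -0.0061  0.1619] 
X [0.072 0.368 0.927] Y [ 0.978 -0.209  0.006] Z [ 0.196  0.906 -0.375] 
q [1.013, 1.035, -0.879, 1.909, -0.65, 0.778, 0.708] F [ 0.6 -0.  -0.5] open 0.0598
edge [ 0.5302 -0.0038  0.0853] in pan [-0.0597  0.083 ]
```

Request:
send_rows(
  rows=[
    {"offset": [0.93,0,-0.375],"angular": [0,0,0]},
    {"offset": [0.93,0,-0.375],"angular": [0,0,0]},
    {"offset": [0.93,0,-0.375],"angular": [0,0,0]},
    {"offset": [0.93,0,-0.375],"angular": [0,0,0]},
    {"offset": [0.93,0,-0.375],"angular": [0,0,0]},
    {"offset": [0.93,0,-0.375],"angular": [0,0,0]},
    {"offset": [0,0,0],"angular": [0,0,0]},
  ],
)

```text
clock: 10.45
eef_pos: [0.4957, -0.1571, 0.3453]
ee_rot: [-0.348, 0.644, 0.524, 0.436]
ft_force: [-0.0, 0.0, -1.3]
opening: 0.0598
```

```bash
python3 -c "
from h import *
look('4')
d=snap('top','4'); crop(d,180,130,200,130,4,'t4.png')
"
```

```text
t 10.45 tcp [ 0.4957 -0.1571  0.3453] grasp [ 0.5286 -0.0056  0.2822] 
X [0.071 0.37  0.926] Y [ 0.978 -0.209  0.009] Z [ 0.196  0.905 -0.377] 
q [1.051, 0.827, -0.941, 1.862, -0.697, 0.937, 0.554] F [-0.   0.  -1.3] open 0.0598
edge [ 0.5297 -0.0035  0.2057] in pan [-0.0602  0.0832]
```

```bash
cat >> h.py <<'E'
def fz(n=8):
    a=[]
    for _ in range(n):
        optics.capture("top"); a.append(telemetry.read_state()["ft_force"][2])
    print("fz",np.mean(a).round(2),np.std(a).round(2))
E
python3 -c "
from h import *
fz(8)"
```

```text
fz -1.16 0.49
```

```bash
cat >> h.py <<'E'
CR=[.511,.417,5.8]
E
python3 - <<'E'
from h import *
w=p2w(-.08,.015,CR); print(w)
T=plan((*w,.22),Rdown(5.8,0))
plan((*w,.042),Rdown(5.8,0),start=T)
E
```

```text
[0.4298937  0.42383871]
rows 27 offset [0.987, -0.183, 0.577] angular [0.086, -0.545, -0.128]
 path grasp [[0.528, -0.007, 0.278], [0.519, 0.075, 0.307], [0.506, 0.161, 0.318], [0.489, 0.246, 0.31], [0.467, 0.327, 0.284], [0.441, 0.398, 0.241]]
rows 9 offset [0.0, 0.0, 0.989] angular [0.0, 0.0, 0.0]
 path grasp [[0.43, 0.424, 0.22], [0.43, 0.424, 0.2], [0.43, 0.424, 0.18], [0.43, 0.424, 0.161], [0.43, 0.424, 0.141], [0.43, 0.424, 0.121], [0.43, 0.424, 0.101], [0.43, 0.424, 0.082], [0.43, 0.424, 0.062], [0.43, 0.424, 0.042]]
```

Request:
send_rows(
  rows=[
    {"offset": [0.987,-0.183,0.577],"angular": [0.086,-0.545,-0.128]},
    {"offset": [0.987,-0.183,0.577],"angular": [0.086,-0.545,-0.128]},
    {"offset": [0.987,-0.183,0.577],"angular": [0.086,-0.545,-0.128]},
    {"offset": [0.987,-0.183,0.577],"angular": [0.086,-0.545,-0.128]},
    {"offset": [0.987,-0.183,0.577],"angular": [0.086,-0.545,-0.128]},
    {"offset": [0.987,-0.183,0.577],"angular": [0.086,-0.545,-0.128]},
    {"offset": [0.987,-0.183,0.577],"angular": [0.086,-0.545,-0.128]},
    {"offset": [0.987,-0.183,0.577],"angular": [0.086,-0.545,-0.128]},
    {"offset": [0.987,-0.183,0.577],"angular": [0.086,-0.545,-0.128]},
    {"offset": [0.987,-0.183,0.577],"angular": [0.086,-0.545,-0.128]},
    {"offset": [0.987,-0.183,0.577],"angular": [0.086,-0.545,-0.128]},
    {"offset": [0.987,-0.183,0.577],"angular": [0.086,-0.545,-0.128]},
  ],
)

```text
clock: 12.15
eef_pos: [0.4856, 0.0947, 0.4493]
ee_rot: [-0.203, 0.688, 0.65, 0.252]
ft_force: [0.5, 0.6, -1.8]
opening: 0.06
```

```bash
python3 -c "
from h import *
look('5',box_=(180,100,200,160))
d=snap('top','5'); crop(d,180,130,200,130,4,'t5.png')
"
```

```text
t 12.15 tcp [0.4856 0.0947 0.4493] grasp [0.4995 0.1961 0.317 ] 
X [0.028 0.792 0.61 ] Y [ 0.996 -0.073  0.048] Z [ 0.083  0.606 -0.791] 
q [0.481, 0.416, -0.785, 1.87, -0.468, 0.775, 0.027] F [ 0.5  0.6 -1.8] open 0.06
edge [0.5    0.1595 0.2498] in pan [-0.1237  0.2362]
```

```bash
python3 -c "
from h import *
d=load('scene5'); crop(d,225,155,80,60,10,'z5.png'); 
d=load('scene5'); crop(d,290,160,60,50,10,'z5b.png')
fz(4)"
```

```text
fz -0.96 0.51
```

Request:
send_rows(
  rows=[
    {"offset": [0.987,-0.183,0.577],"angular": [0.086,-0.545,-0.128]},
    {"offset": [0.987,-0.183,0.577],"angular": [0.086,-0.545,-0.128]},
    {"offset": [0.987,-0.183,0.577],"angular": [0.086,-0.545,-0.128]},
    {"offset": [0.987,-0.183,0.577],"angular": [0.086,-0.545,-0.128]},
    {"offset": [0.987,-0.183,0.577],"angular": [0.086,-0.545,-0.128]},
    {"offset": [0.987,-0.183,0.577],"angular": [0.086,-0.545,-0.128]},
    {"offset": [0.987,-0.183,0.577],"angular": [0.086,-0.545,-0.128]},
    {"offset": [0.987,-0.183,0.577],"angular": [0.086,-0.545,-0.128]},
    {"offset": [0.987,-0.183,0.577],"angular": [0.086,-0.545,-0.128]},
    {"offset": [0.987,-0.183,0.577],"angular": [0.086,-0.545,-0.128]},
    {"offset": [0.987,-0.183,0.577],"angular": [0.086,-0.545,-0.128]},
    {"offset": [0.987,-0.183,0.577],"angular": [0.086,-0.545,-0.128]},
  ],
)

```text
clock: 13.65
eef_pos: [0.4465, 0.3626, 0.4155]
ee_rot: [-0.04, 0.681, 0.729, 0.05]
ft_force: [0.3, -0.1, -0.3]
opening: 0.0598
```

Request:
send_rows(
  rows=[
    {"offset": [0.987,-0.183,0.577],"angular": [0.086,-0.545,-0.128]},
    {"offset": [0.987,-0.183,0.577],"angular": [0.086,-0.545,-0.128]},
    {"offset": [0.987,-0.183,0.577],"angular": [0.086,-0.545,-0.128]},
    {"offset": [0,0,0],"angular": [0,0,0]},
  ],
)

```text
clock: 14.05
eef_pos: [0.4288, 0.4257, 0.3845]
ee_rot: [-0.001, 0.669, 0.743, -0.002]
ft_force: [-1.1, 0.1, -1.1]
opening: 0.0601
```

```bash
python3 -c "
from h import *
w=p2w(-.08,.015,CR)
st();log()
plan((*w,.045),Rdown(5.8,0))
look('6',box_=(200,150,200,160),)
d=snap('top','6'); crop(d,180,130,200,130,4,'t6.png')
"
```

```text
t 14.05 tcp [0.4288 0.4257 0.3845] grasp [0.4281 0.4253 0.2172] 
X [-0.104  0.995 -0.002] Y [ 0.995  0.104 -0.004] Z [-0.004 -0.003 -1.   ] 
q [-0.589, 0.587, -0.377, 1.581, 0.239, 1.024, -0.93] F [-1.1  0.1 -1.1] open 0.0601
rows 9 offset [-0.01, 0.007, 0.956] angular [-0.006, 0.003, 0.005]
 path grasp [[0.428, 0.425, 0.217], [0.428, 0.425, 0.198], [0.428, 0.425, 0.179], [0.429, 0.425, 0.16], [0.429, 0.425, 0.141], [0.429, 0.424, 0.122], [0.429, 0.424, 0.102], [0.429, 0.424, 0.083], [0.43, 0.424, 0.064], [0.43, 0.424, 0.045]]
t 14.05 tcp [0.4288 0.4257 0.3845] grasp [0.4281 0.4253 0.2172] 
X [-0.104  0.995 -0.002] Y [ 0.995  0.104 -0.004] Z [-0.004 -0.003 -1.   ] 
q [-0.589, 0.587, -0.377, 1.581, 0.239, 1.024, -0.93] F [-1.1  0.1 -1.1] open 0.0601
edge [0.4353 0.3556 0.1863] in pan [-0.2284  0.4142]
```

Request:
send_rows(
  rows=[
    {"offset": [-0.01,0.01,0.956],"angular": [0,0,0]},
    {"offset": [-0.01,0.01,0.956],"angular": [0,0,0]},
    {"offset": [-0.01,0.01,0.956],"angular": [0,0,0]},
    {"offset": [-0.01,0.01,0.956],"angular": [0,0,0]},
    {"offset": [-0.01,0.01,0.956],"angular": [0,0,0]},
    {"offset": [-0.01,0.01,0.956],"angular": [0,0,0]},
    {"offset": [-0.01,0.01,0.956],"angular": [0,0,0]},
    {"offset": [-0.01,0.01,0.956],"angular": [0,0,0]},
    {"offset": [-0.01,0.01,0.956],"angular": [0,0,0]},
    {"offset": [0,0,0],"angular": [0,0,0]},
  ],
)

```text
clock: 15.15
eef_pos: [0.4336, 0.419, 0.2133]
ee_rot: [0.002, 0.672, 0.741, -0.002]
ft_force: [-0.7, -1.5, -1.2]
opening: 0.0601
```

Request:
send_rows(
  rows=[
    {"offset": [0,0,0],"angular": [0,0,0]},
    {"offset": [0,0,0],"angular": [0,0,0]},
    {"offset": [0,0,0],"angular": [0,0,0]},
    {"offset": [0,0,-1],"angular": [0,0,0]},
    {"offset": [0,0,-1],"angular": [0,0,0]},
    {"offset": [0,0,-1],"angular": [0,0,0]},
    {"offset": [0,0,-1],"angular": [0,0,0]},
    {"offset": [0,0,-1],"angular": [0,0,0]},
    {"offset": [0,0,-1],"angular": [0,0,0]},
  ],
  hand=-0.55,
)

```text
clock: 16.05
eef_pos: [0.4319, 0.4223, 0.337]
ee_rot: [0.001, 0.67, 0.742, 0.001]
ft_force: [0.1, -0.2, 0.7]
opening: 0.0721
```

```bash
python3 - <<'E'
from h import *
st();log()
d=snap("top","7"); crop(d,80,130,200,160,4,"t7.png",box((.6789,.1713),-83.5,(.11,.06),0,.062)+box((.5587,.1699),-101.5,(.11,.06),0,.062))
a=np.radians(-101.5); w=np.array([.5587,.1699])-.015*np.array([np.cos(a),np.sin(a)]); print(w)
T=plan((*w,.12),Rdown(-11.5)); plan((*w,.031),Rdown(-11.5),start=T)
E
```

```text
t 16.05 tcp [0.4319 0.4223 0.337 ] grasp [0.4324 0.4222 0.1697] 
X [-0.101  0.995 -0.001] Y [0.995 0.101 0.003] Z [ 0.003 -0.    -1.   ] 
q [-0.593, 0.635, -0.359, 1.64, 0.27, 0.914, -0.952] F [ 0.1 -0.2  0.7] open 0.0721
[0.56169052 0.18459887]
rows 12 offset [-0.978, 0.577, 0.222] angular [0.008, -0.005, 0.315]
 path grasp [[0.434, 0.424, 0.173], [0.46, 0.387, 0.164], [0.484, 0.349, 0.156], [0.507, 0.309, 0.147], [0.527, 0.269, 0.138], [0.546, 0.227, 0.129], [0.562, 0.185, 0.12]]
rows 5 offset [0.0, 0.0, 0.89] angular [0.0, 0.0, 0.0]
 path grasp [[0.562, 0.185, 0.12], [0.562, 0.185, 0.102], [0.562, 0.185, 0.084], [0.562, 0.185, 0.067], [0.562, 0.185, 0.049], [0.562, 0.185, 0.031]]
```

Request:
send_rows(
  rows=[
    {"offset": [-0.978,0.577,0.222],"angular": [0,0,0.315]},
    {"offset": [-0.978,0.577,0.222],"angular": [0,0,0.315]},
    {"offset": [-0.978,0.577,0.222],"angular": [0,0,0.315]},
    {"offset": [-0.978,0.577,0.222],"angular": [0,0,0.315]},
    {"offset": [-0.978,0.577,0.222],"angular": [0,0,0.315]},
    {"offset": [-0.978,0.577,0.222],"angular": [0,0,0.315]},
    {"offset": [-0.978,0.577,0.222],"angular": [0,0,0.315]},
    {"offset": [-0.978,0.577,0.222],"angular": [0,0,0.315]},
    {"offset": [-0.978,0.577,0.222],"angular": [0,0,0.315]},
    {"offset": [-0.978,0.577,0.222],"angular": [0,0,0.315]},
    {"offset": [-0.978,0.577,0.222],"angular": [0,0,0.315]},
    {"offset": [-0.978,0.577,0.222],"angular": [0,0,0.315]},
  ],
  hand=-1,
)

```text
clock: 17.3
eef_pos: [0.5615, 0.1826, 0.2824]
ee_rot: [0.001, 0.775, 0.632, 0.001]
ft_force: [0.3, 0.4, 0.3]
opening: 0.0928
```

```bash
python3 - <<'E'
from h import *
st();log()
plan((.5622,.187,.031),Rdown(-11.5))
d=snap("scene","8"); crop(d,220,180,200,160,4,"s8.png",box((.559,.1725),-101.5,(.11,.06),0,.062)+box(CR[:2],CR[2],(.29,.16),0,.08))
E
```

```text
t 17.3 tcp [0.5615 0.1826 0.2824] grasp [0.562  0.1824 0.1151] 
X [ 0.201  0.98  -0.001] Y [ 0.98  -0.201  0.003] Z [ 0.003 -0.001 -1.   ] 
q [-0.183, 0.677, -0.274, 1.732, 0.25, 0.765, -0.782] F [0.3 0.4 0.3] open 0.0928
rows 5 offset [0.045, -0.003, 0.841] angular [0.007, 0.002, -0.003]
 path grasp [[0.562, 0.182, 0.115], [0.562, 0.183, 0.098], [0.562, 0.184, 0.081], [0.562, 0.185, 0.065], [0.562, 0.186, 0.048], [0.562, 0.187, 0.031]]
```

Carton C lies in the crate (≈383,275 px). The crate is well modelled, and carton B sits under the open jaws (≈297,245 px). I'll descend and grip.

Request:
send_rows(
  rows=[
    {"offset": [0.045,0,0.84],"angular": [0,0,0]},
    {"offset": [0.045,0,0.84],"angular": [0,0,0]},
    {"offset": [0.045,0,0.84],"angular": [0,0,0]},
    {"offset": [0.045,0,0.84],"angular": [0,0,0]},
    {"offset": [0.045,0,0.84],"angular": [0,0,0]},
    {"offset": [0,0,0],"angular": [0,0,0]},
  ],
)

```text
clock: 17.95
eef_pos: [0.5611, 0.1882, 0.1966]
ee_rot: [0.0, 0.774, 0.633, -0.002]
ft_force: [-1.1, 0.1, -0.2]
opening: 0.0927
```

Request:
send_rows(
  rows=[
    {"offset": [0,0,0],"angular": [0,0,0]},
    {"offset": [0,0,0],"angular": [0,0,0]},
    {"offset": [0,0,0],"angular": [0,0,0]},
    {"offset": [0,0,0],"angular": [0,0,0]},
    {"offset": [0,0,0],"angular": [0,0,0]},
  ],
  hand=1,
  newtons=22,
)

```text
clock: 18.45
eef_pos: [0.5622, 0.1878, 0.199]
ee_rot: [0.001, 0.775, 0.632, 0.0]
ft_force: [-1.0, 0.1, 3.3]
opening: 0.0599
```

```bash
python3 - <<'E'
from ik import *
s,p,r=st();log()
w=p2w(.062,.079); print(w)
T=hom(r,p-[0,0,-.12])
T2=plan((*w,.205),Rdown(-12.2,68),start=T)
c,x=ik((*w,.2),Rdown(-12.2,68),[s["joints"]]); print(c,x.round(2))
E
```

```text
t 18.45 tcp [0.5622 0.1878 0.199 ] grasp [0.5625 0.1876 0.0317] 
X [ 0.2    0.98  -0.001] Y [ 0.98  -0.2    0.002] Z [ 0.002 -0.001 -1.   ] 
q [-0.219, 0.798, -0.229, 1.775, 0.295, 0.601, -0.827] F [-1.   0.1  3.3] open 0.0599
[ 0.64829444 -0.03338628]
rows 18 offset [-0.965, 0.358, -0.425] angular [-0.003, 0.825, 0.008]
 path grasp [[0.562, 0.188, 0.152], [0.578, 0.157, 0.177], [0.593, 0.123, 0.196], [0.607, 0.085, 0.209], [0.621, 0.046, 0.215], [0.635, 0.006, 0.213], [0.648, -0.033, 0.205]]
3.6763058085363766e-25 [ 0.72  0.95 -0.51  1.57 -0.84  1.14  0.69]
```

Request:
send_rows(
  rows=[
    {"offset": [0,0,-1],"angular": [0,0,0]},
    {"offset": [0,0,-1],"angular": [0,0,0]},
    {"offset": [0,0,-1],"angular": [0,0,0]},
    {"offset": [0,0,-1],"angular": [0,0,0]},
    {"offset": [0,0,-1],"angular": [0,0,0]},
    {"offset": [0,0,-1],"angular": [0,0,0]},
    {"offset": [-0.965,0.358,-0.425],"angular": [0,0.825,0.008]},
    {"offset": [-0.965,0.358,-0.425],"angular": [0,0.825,0.008]},
    {"offset": [-0.965,0.358,-0.425],"angular": [0,0.825,0.008]},
    {"offset": [-0.965,0.358,-0.425],"angular": [0,0.825,0.008]},
    {"offset": [-0.965,0.358,-0.425],"angular": [0,0.825,0.008]},
    {"offset": [-0.965,0.358,-0.425],"angular": [0,0.825,0.008]},
  ],
)

```text
clock: 19.65
eef_pos: [0.5792, 0.0587, 0.3496]
ee_rot: [-0.124, 0.76, 0.619, 0.153]
ft_force: [0.7, -0.1, -2.7]
opening: 0.0596
```

Request:
send_rows(
  rows=[
    {"offset": [-0.965,0.358,-0.425],"angular": [0,0.825,0.008]},
    {"offset": [-0.965,0.358,-0.425],"angular": [0,0.825,0.008]},
    {"offset": [-0.965,0.358,-0.425],"angular": [0,0.825,0.008]},
    {"offset": [-0.965,0.358,-0.425],"angular": [0,0.825,0.008]},
    {"offset": [-0.965,0.358,-0.425],"angular": [0,0.825,0.008]},
    {"offset": [-0.965,0.358,-0.425],"angular": [0,0.825,0.008]},
    {"offset": [-0.965,0.358,-0.425],"angular": [0,0.825,0.008]},
    {"offset": [-0.965,0.358,-0.425],"angular": [0,0.825,0.008]},
    {"offset": [-0.965,0.358,-0.425],"angular": [0,0.825,0.008]},
    {"offset": [-0.965,0.358,-0.425],"angular": [0,0.825,0.008]},
    {"offset": [-0.965,0.358,-0.425],"angular": [0,0.825,0.008]},
    {"offset": [-0.965,0.358,-0.425],"angular": [0,0.825,0.008]},
  ],
)

```text
clock: 20.85
eef_pos: [0.6155, -0.1869, 0.265]
ee_rot: [-0.352, 0.646, 0.52, 0.434]
ft_force: [0.4, 0.3, -2.7]
opening: 0.0601
```

```bash
python3 - <<'E'
from h import *
log(); look("9"); fz(4)
E
```

```text
t 20.85 tcp [ 0.6155 -0.1869  0.265 ] grasp [ 0.6479 -0.0353  0.2023] 
X [0.083 0.366 0.927] Y [ 0.978 -0.21  -0.004] Z [ 0.194  0.906 -0.375] 
q [0.959, 1.141, -1.054, 1.541, -0.344, 0.918, 0.283] F [ 0.4  0.3 -2.7] open 0.0601
edge [ 0.6481 -0.0328  0.1257] in pan [0.0617 0.0795]
fz -2.22 0.9
```

Request:
send_rows(
  rows=[
    {"offset": [0.16,0,-0.06],"angular": [0,0,0]},
    {"offset": [-1,0,0.39],"angular": [0,0,0]},
    {"offset": [-1,0,0.39],"angular": [0,0,0]},
    {"offset": [-1,0,0.39],"angular": [0,0,0]},
    {"offset": [0.5,0,-0.19],"angular": [0,0,0]},
    {"offset": [0,0,0],"angular": [0,0,0]},
    {"offset": [0.93,0,-0.375],"angular": [0,0,0]},
    {"offset": [0.93,0,-0.375],"angular": [0,0,0]},
    {"offset": [0.93,0,-0.375],"angular": [0,0,0]},
    {"offset": [0.93,0,-0.375],"angular": [0,0,0]},
  ],
)

```text
clock: 22.1
eef_pos: [0.6158, -0.1848, 0.3005]
ee_rot: [-0.352, 0.644, 0.522, 0.434]
ft_force: [1.0, -0.6, -0.2]
opening: 0.0599
```

```bash
python3 - <<'E'
from h import *
log(); look("10"); fz(4)
E
```

```text
t 22.1 tcp [ 0.6158 -0.1848  0.3005] grasp [ 0.648  -0.033   0.2379] 
X [0.079 0.366 0.927] Y [ 0.978 -0.208 -0.001] Z [ 0.192  0.907 -0.374] 
q [0.962, 1.093, -1.072, 1.53, -0.362, 0.948, 0.25] F [ 1.  -0.6 -0.2] open 0.0599
edge [ 0.6484 -0.0305  0.1614] in pan [0.0615 0.0818]
fz -0.96 0.84
```

```bash
python3 - <<'E'
from h import *
w=p2w(.08,.015,CR); print(w)
T=plan((*w,.2),Rdown(5.8,0))
plan((*w,.045),Rdown(5.8,0),start=T)
E
```

```text
[0.58907461 0.44000771]
rows 30 offset [0.979, -0.101, 0.53] angular [0.075, -0.49, -0.115]
 path grasp [[0.647, -0.034, 0.233], [0.647, 0.06, 0.273], [0.641, 0.16, 0.29], [0.629, 0.26, 0.282], [0.612, 0.356, 0.252], [0.589, 0.44, 0.2]]
rows 8 offset [0.0, -0.0, 0.969] angular [0.0, 0.0, 0.0]
 path grasp [[0.589, 0.44, 0.2], [0.589, 0.44, 0.181], [0.589, 0.44, 0.161], [0.589, 0.44, 0.142], [0.589, 0.44, 0.122], [0.589, 0.44, 0.103], [0.589, 0.44, 0.084], [0.589, 0.44, 0.064], [0.589, 0.44, 0.045]]
```

Request:
send_rows(
  rows=[
    {"offset": [0.979,-0.1,0.53],"angular": [0.075,-0.49,-0.115]},
    {"offset": [0.979,-0.1,0.53],"angular": [0.075,-0.49,-0.115]},
    {"offset": [0.979,-0.1,0.53],"angular": [0.075,-0.49,-0.115]},
    {"offset": [0.979,-0.1,0.53],"angular": [0.075,-0.49,-0.115]},
    {"offset": [0.979,-0.1,0.53],"angular": [0.075,-0.49,-0.115]},
    {"offset": [0.979,-0.1,0.53],"angular": [0.075,-0.49,-0.115]},
    {"offset": [0.979,-0.1,0.53],"angular": [0.075,-0.49,-0.115]},
    {"offset": [0.979,-0.1,0.53],"angular": [0.075,-0.49,-0.115]},
    {"offset": [0.979,-0.1,0.53],"angular": [0.075,-0.49,-0.115]},
    {"offset": [0.979,-0.1,0.53],"angular": [0.075,-0.49,-0.115]},
    {"offset": [0.979,-0.1,0.53],"angular": [0.075,-0.49,-0.115]},
    {"offset": [0.979,-0.1,0.53],"angular": [0.075,-0.49,-0.115]},
  ],
)

```text
clock: 23.55
eef_pos: [0.6256, 0.0517, 0.4157]
ee_rot: [-0.221, 0.686, 0.638, 0.27]
ft_force: [0.7, -0.2, -0.9]
opening: 0.0603
```

Request:
send_rows(
  rows=[
    {"offset": [0.979,-0.1,0.53],"angular": [0.075,-0.49,-0.115]},
    {"offset": [0.979,-0.1,0.53],"angular": [0.075,-0.49,-0.115]},
    {"offset": [0.979,-0.1,0.53],"angular": [0.075,-0.49,-0.115]},
    {"offset": [0.979,-0.1,0.53],"angular": [0.075,-0.49,-0.115]},
    {"offset": [0.979,-0.1,0.53],"angular": [0.075,-0.49,-0.115]},
    {"offset": [0.979,-0.1,0.53],"angular": [0.075,-0.49,-0.115]},
    {"offset": [0.979,-0.1,0.53],"angular": [0.075,-0.49,-0.115]},
    {"offset": [0.979,-0.1,0.53],"angular": [0.075,-0.49,-0.115]},
    {"offset": [0.979,-0.1,0.53],"angular": [0.075,-0.49,-0.115]},
    {"offset": [0.979,-0.1,0.53],"angular": [0.075,-0.49,-0.115]},
    {"offset": [0.979,-0.1,0.53],"angular": [0.075,-0.49,-0.115]},
    {"offset": [0.979,-0.1,0.53],"angular": [0.075,-0.49,-0.115]},
  ],
)

```text
clock: 24.75
eef_pos: [0.609, 0.3171, 0.4136]
ee_rot: [-0.075, 0.686, 0.718, 0.091]
ft_force: [-0.3, 0.2, -0.3]
opening: 0.0599
```

Request:
send_rows(
  rows=[
    {"offset": [0.979,-0.1,0.53],"angular": [0.075,-0.49,-0.115]},
    {"offset": [0.979,-0.1,0.53],"angular": [0.075,-0.49,-0.115]},
    {"offset": [0.979,-0.1,0.53],"angular": [0.075,-0.49,-0.115]},
    {"offset": [0.979,-0.1,0.53],"angular": [0.075,-0.49,-0.115]},
    {"offset": [0.979,-0.1,0.53],"angular": [0.075,-0.49,-0.115]},
    {"offset": [0.979,-0.1,0.53],"angular": [0.075,-0.49,-0.115]},
    {"offset": [0,0,0],"angular": [0,0,0]},
  ],
)

```text
clock: 25.45
eef_pos: [0.5867, 0.444, 0.3645]
ee_rot: [-0.003, 0.668, 0.744, -0.002]
ft_force: [-0.7, 1.5, -0.9]
opening: 0.0601
```

```bash
python3 - <<'E'
from h import *
log(); look("11",box_=(205,150,200,150)); 
w=p2w(.08,.015,CR); plan((*w,.045),Rdown(5.8,0))
d=snap("top","11"); crop(d,180,130,200,130,4,"t11.png")
E
```

```text
t 25.45 tcp [0.5867 0.444  0.3645] grasp [0.5855 0.444  0.1972] 
X [-0.107  0.994  0.001] Y [ 0.994  0.107 -0.007] Z [-0.007 -0.    -1.   ] 
q [-0.492, 0.823, -0.406, 1.164, 0.308, 1.219, -0.78] F [-0.7  1.5 -0.9] open 0.0601
edge [0.5927 0.3744 0.1662] in pan [-0.0785  0.4658]
rows 8 offset [-0.012, 0.006, 0.96] angular [-0.007, -0.0, 0.005]
 path grasp [[0.588, 0.442, 0.199], [0.588, 0.442, 0.179], [0.588, 0.441, 0.16], [0.588, 0.441, 0.141], [0.588, 0.441, 0.122], [0.588, 0.441, 0.103], [0.589, 0.44, 0.083], [0.589, 0.44, 0.064], [0.589, 0.44, 0.045]]
```

Request:
send_rows(
  rows=[
    {"offset": [-0.01,0.01,0.96],"angular": [0,0,0]},
    {"offset": [-0.01,0.01,0.96],"angular": [0,0,0]},
    {"offset": [-0.01,0.01,0.96],"angular": [0,0,0]},
    {"offset": [-0.01,0.01,0.96],"angular": [0,0,0]},
    {"offset": [-0.01,0.01,0.96],"angular": [0,0,0]},
    {"offset": [-0.01,0.01,0.96],"angular": [0,0,0]},
    {"offset": [-0.01,0.01,0.96],"angular": [0,0,0]},
    {"offset": [-0.01,0.01,0.96],"angular": [0,0,0]},
    {"offset": [0,0,0],"angular": [0,0,0]},
  ],
)

```text
clock: 26.45
eef_pos: [0.5925, 0.4357, 0.2123]
ee_rot: [0.0, 0.672, 0.741, -0.002]
ft_force: [-0.5, -0.5, -0.6]
opening: 0.06
```

Request:
send_rows(
  rows=[
    {"offset": [0,0,0],"angular": [0,0,0]},
    {"offset": [0,0,0],"angular": [0,0,0]},
    {"offset": [0,0,0],"angular": [0,0,0]},
    {"offset": [0,0,-1],"angular": [0,0,0]},
    {"offset": [0,0,-1],"angular": [0,0,0]},
    {"offset": [0,0,-1],"angular": [0,0,0]},
    {"offset": [0,0,-1],"angular": [0,0,0]},
    {"offset": [0,0,-1],"angular": [0,0,0]},
    {"offset": [0,0,-1],"angular": [0,0,0]},
  ],
  hand=-0.55,
)

```text
clock: 27.35
eef_pos: [0.5915, 0.4389, 0.3373]
ee_rot: [0.0, 0.671, 0.742, 0.002]
ft_force: [0.2, 0.4, 0.2]
opening: 0.0721
```

```bash
python3 - <<'E'
from h import *
st();log()
d=snap("top","12"); crop(d,80,130,200,160,4,"t12.png",box((.6789,.1713),-83.5,(.11,.06),0,.062))
a=np.radians(-83.5); w=np.array([.6789,.1723])-.015*np.array([np.cos(a),np.sin(a)]); print(w)
T=plan((*w,.12),Rdown(6.5))
E
```

```text
t 27.35 tcp [0.5915 0.4389 0.3373] grasp [0.592  0.4393 0.17  ] 
X [-0.1    0.995  0.002] Y [0.995 0.1   0.003] Z [ 0.002  0.003 -1.   ] 
q [-0.484, 0.844, -0.398, 1.198, 0.322, 1.156, -0.788] F [0.2 0.4 0.2] open 0.0721
[0.67720195 0.18720358]
rows 14 offset [-0.93, 0.206, 0.192] angular [0.008, -0.006, -0.012]
 path grasp [[0.593, 0.441, 0.174], [0.605, 0.405, 0.167], [0.617, 0.368, 0.159], [0.629, 0.332, 0.151], [0.641, 0.296, 0.143], [0.653, 0.26, 0.135], [0.665, 0.223, 0.128], [0.677, 0.187, 0.12]]
```

Request:
send_rows(
  rows=[
    {"offset": [-0.93,0.206,0.192],"angular": [0,0,0]},
    {"offset": [-0.93,0.206,0.192],"angular": [0,0,0]},
    {"offset": [-0.93,0.206,0.192],"angular": [0,0,0]},
    {"offset": [-0.93,0.206,0.192],"angular": [0,0,0]},
    {"offset": [-0.93,0.206,0.192],"angular": [0,0,0]},
    {"offset": [-0.93,0.206,0.192],"angular": [0,0,0]},
    {"offset": [-0.93,0.206,0.192],"angular": [0,0,0]},
    {"offset": [-0.93,0.206,0.192],"angular": [0,0,0]},
    {"offset": [-0.93,0.206,0.192],"angular": [0,0,0]},
    {"offset": [-0.93,0.206,0.192],"angular": [0,0,0]},
    {"offset": [-0.93,0.206,0.192],"angular": [0,0,0]},
    {"offset": [-0.93,0.206,0.192],"angular": [0,0,0]},
  ],
  hand=-0.72,
)

```text
clock: 28.6
eef_pos: [0.6637, 0.2203, 0.2886]
ee_rot: [-0.0, 0.671, 0.742, 0.001]
ft_force: [-0.1, -0.4, -1.3]
opening: 0.0797
```

Request:
send_rows(
  rows=[
    {"offset": [-0.93,0.206,0.192],"angular": [0,0,0]},
    {"offset": [-0.93,0.206,0.192],"angular": [0,0,0]},
    {"offset": [0,0,0],"angular": [0,0,0]},
  ],
)

```text
clock: 28.9
eef_pos: [0.6767, 0.1806, 0.28]
ee_rot: [0.001, 0.673, 0.74, -0.001]
ft_force: [0.2, -1.1, 0.3]
opening: 0.0803
```

```bash
python3 - <<'E'
from h import *
st();log()
plan((.6778,.1875,.031),Rdown(6.5))
d=snap("scene","13"); crop(d,215,180,200,160,4,"s13.png",box((.679,.1723),-83.5,(.11,.06),0,.062))
E
```

```text
t 28.9 tcp [0.6767 0.1806 0.28  ] grasp [0.6768 0.1801 0.1127] 
X [-0.094  0.996 -0.003] Y [0.996 0.094 0.   ] Z [ 0.001 -0.003 -1.   ] 
q [-0.086, 0.845, -0.402, 1.382, 0.362, 0.987, -0.472] F [ 0.2 -1.1  0.3] open 0.0803
rows 5 offset [0.069, 0.018, 0.817] angular [0.001, 0.007, -0.047]
 path grasp [[0.677, 0.18, 0.113], [0.677, 0.182, 0.096], [0.677, 0.183, 0.08], [0.677, 0.185, 0.064], [0.678, 0.186, 0.047], [0.678, 0.188, 0.031]]
```

Both cartons lie in the crate with a gap between them. Carton A is under the jaws (≈270,262 px), so I'll descend and grip.

Request:
send_rows(
  rows=[
    {"offset": [0.07,0.02,0.82],"angular": [0,0,-0.047]},
    {"offset": [0.07,0.02,0.82],"angular": [0,0,-0.047]},
    {"offset": [0.07,0.02,0.82],"angular": [0,0,-0.047]},
    {"offset": [0.07,0.02,0.82],"angular": [0,0,-0.047]},
    {"offset": [0.07,0.02,0.82],"angular": [0,0,-0.047]},
    {"offset": [0,0,0],"angular": [0,0,0]},
  ],
)

```text
clock: 29.55
eef_pos: [0.6752, 0.1929, 0.1953]
ee_rot: [-0.002, 0.663, 0.748, -0.002]
ft_force: [-0.3, -0.3, -0.6]
opening: 0.08
```

Request:
send_rows(
  rows=[
    {"offset": [0,0,0],"angular": [0,0,0]},
    {"offset": [0,0,0],"angular": [0,0,0]},
    {"offset": [0,0,0],"angular": [0,0,0]},
    {"offset": [0,0,0],"angular": [0,0,0]},
    {"offset": [0,0,0],"angular": [0,0,0]},
  ],
  hand=1,
  newtons=22,
)

```text
clock: 30.05
eef_pos: [0.6769, 0.1929, 0.2003]
ee_rot: [0.0, 0.664, 0.748, 0.002]
ft_force: [0.3, -0.2, 3.0]
opening: 0.0602
```

```bash
python3 - <<'E'
from ik import *
s,p,r=st();log()
w=p2w(.062,.079)
T=hom(r,p-[0,0,-.12])
T2=plan((*w,.205),Rdown(-12.2,68),start=T)
c,x=ik((*w,.2),Rdown(-12.2,68),[s["joints"]]); print(c,x.round(2))
E
```

```text
t 30.05 tcp [0.6769 0.1929 0.2003] grasp [0.6774 0.1933 0.033 ] 
X [-0.119  0.993  0.002] Y [0.993 0.119 0.003] Z [ 0.003  0.002 -1.   ] 
q [-0.114, 0.942, -0.377, 1.418, 0.405, 0.854, -0.497] F [ 0.3 -0.2  3. ] open 0.0602
rows 19 offset [-0.977, -0.134, -0.448] angular [-0.128, 0.772, 0.193]
 path grasp [[0.677, 0.193, 0.153], [0.677, 0.164, 0.179], [0.676, 0.13, 0.199], [0.672, 0.093, 0.212], [0.667, 0.055, 0.219], [0.66, 0.016, 0.218], [0.652, -0.021, 0.209]]
1.0586048390276785e-28 [ 0.88  1.05 -0.84  1.56 -0.58  0.99  0.48]
```

Request:
send_rows(
  rows=[
    {"offset": [0,0,-1],"angular": [0,0,0]},
    {"offset": [0,0,-1],"angular": [0,0,0]},
    {"offset": [0,0,-1],"angular": [0,0,0]},
    {"offset": [0,0,-1],"angular": [0,0,0]},
    {"offset": [0,0,-1],"angular": [0,0,0]},
    {"offset": [0,0,-1],"angular": [0,0,0]},
    {"offset": [-0.977,-0.134,-0.448],"angular": [-0.128,0.772,0.193]},
    {"offset": [-0.977,-0.134,-0.448],"angular": [-0.128,0.772,0.193]},
    {"offset": [-0.977,-0.134,-0.448],"angular": [-0.128,0.772,0.193]},
    {"offset": [-0.977,-0.134,-0.448],"angular": [-0.128,0.772,0.193]},
    {"offset": [-0.977,-0.134,-0.448],"angular": [-0.128,0.772,0.193]},
    {"offset": [-0.977,-0.134,-0.448],"angular": [-0.128,0.772,0.193]},
  ],
)

```text
clock: 31.25
eef_pos: [0.6689, 0.0671, 0.3532]
ee_rot: [-0.118, 0.686, 0.703, 0.146]
ft_force: [0.3, 0.1, -2.5]
opening: 0.0602
```

Request:
send_rows(
  rows=[
    {"offset": [-0.977,-0.134,-0.448],"angular": [-0.128,0.772,0.193]},
    {"offset": [-0.977,-0.134,-0.448],"angular": [-0.128,0.772,0.193]},
    {"offset": [-0.977,-0.134,-0.448],"angular": [-0.128,0.772,0.193]},
    {"offset": [-0.977,-0.134,-0.448],"angular": [-0.128,0.772,0.193]},
    {"offset": [-0.977,-0.134,-0.448],"angular": [-0.128,0.772,0.193]},
    {"offset": [-0.977,-0.134,-0.448],"angular": [-0.128,0.772,0.193]},
    {"offset": [-0.977,-0.134,-0.448],"angular": [-0.128,0.772,0.193]},
    {"offset": [-0.977,-0.134,-0.448],"angular": [-0.128,0.772,0.193]},
    {"offset": [-0.977,-0.134,-0.448],"angular": [-0.128,0.772,0.193]},
    {"offset": [-0.977,-0.134,-0.448],"angular": [-0.128,0.772,0.193]},
    {"offset": [-0.977,-0.134,-0.448],"angular": [-0.128,0.772,0.193]},
    {"offset": [-0.977,-0.134,-0.448],"angular": [-0.128,0.772,0.193]},
  ],
)

```text
clock: 32.45
eef_pos: [0.6203, -0.1714, 0.279]
ee_rot: [-0.335, 0.654, 0.538, 0.414]
ft_force: [0.6, -0.6, -2.3]
opening: 0.0598
```

Request:
send_rows(
  rows=[
    {"offset": [-0.977,-0.134,-0.448],"angular": [-0.128,0.772,0.193]},
    {"offset": [0,0,0],"angular": [0,0,0]},
  ],
)

```text
clock: 32.65
eef_pos: [0.6138, -0.1902, 0.261]
ee_rot: [-0.351, 0.65, 0.518, 0.433]
ft_force: [-0.8, -0.6, -3.3]
opening: 0.06
```

```bash
python3 - <<'E'
from h import *
log(); look("14",k=.021); fz(4)
E
```

```text
t 32.65 tcp [ 0.6138 -0.1902  0.261 ] grasp [ 0.6472 -0.039   0.1975] 
X [0.09  0.369 0.925] Y [ 0.976 -0.218 -0.008] Z [ 0.199  0.904 -0.379] 
q [0.97, 1.154, -1.071, 1.545, -0.315, 0.907, 0.261] F [-0.8 -0.6 -3.3] open 0.06
edge [ 0.6465 -0.039   0.1155] in pan [0.0614 0.0731]
fz -2.08 0.48
```

```bash
python3 - <<'E'
from h import *
s,p,r=st()
e=p+r[:,2]*G-r[:,0]*.076+r[:,2]*.031;a=np.radians(PAN[2]); dx=e[:2]-PAN[:2];print(e,np.round([dx@[np.cos(a),np.sin(a)],dx@[-np.sin(a),np.cos(a)]],4))
Y=np.array([-np.sin(a),np.cos(a),0])
print("shift rows units",(r.T@(Y*(.0800-dx@Y[:2])+[0,0,.013])/.02).round(2))
E
```

```text
t 32.9 tcp [ 0.6155 -0.1834  0.2684] grasp [ 0.6478 -0.0318  0.2056] 
X [0.077 0.368 0.927] Y [ 0.978 -0.208  0.001] Z [ 0.193  0.906 -0.376] 
q [0.964, 1.147, -1.08, 1.545, -0.318, 0.908, 0.261] F [-0.4  0.1 -1.8] open 0.06
[ 0.64786761 -0.03163043  0.12347124] [0.0612 0.0806]
shift rows units [ 0.59  0.   -0.27]
```

Request:
send_rows(
  rows=[
    {"offset": [0.3,0,-0.12],"angular": [0,0,0]},
    {"offset": [-1,0,0.39],"angular": [0,0,0]},
    {"offset": [-1,0,0.39],"angular": [0,0,0]},
    {"offset": [-1,0,0.39],"angular": [0,0,0]},
    {"offset": [0.5,0,-0.19],"angular": [0,0,0]},
    {"offset": [0,0,0],"angular": [0,0,0]},
    {"offset": [0.93,0,-0.375],"angular": [0,0,0]},
    {"offset": [0.93,0,-0.375],"angular": [0,0,0]},
    {"offset": [0.93,0,-0.375],"angular": [0,0,0]},
    {"offset": [0.93,0,-0.375],"angular": [0,0,0]},
  ],
)

```text
clock: 33.9
eef_pos: [0.615, -0.1852, 0.3031]
ee_rot: [-0.351, 0.645, 0.521, 0.435]
ft_force: [-0.3, 0.2, -1.9]
opening: 0.0597
```

```bash
python3 - <<'E'
from h import *
log(); look("15"); fz(4)
w=p2w(0,.018,CR); print(w)
plan((*w,.2),Rdown(5.8,0))
E
```

```text
t 33.9 tcp [ 0.615  -0.1852  0.3031] grasp [ 0.6477 -0.0336  0.2403] 
X [0.078 0.367 0.927] Y [ 0.978 -0.21   0.001] Z [ 0.195  0.906 -0.376] 
q [0.971, 1.1, -1.096, 1.531, -0.336, 0.941, 0.227] F [-0.3  0.2 -1.9] open 0.0597
edge [ 0.6483 -0.0313  0.1638] in pan [0.0615 0.0811]
fz -2.23 0.21
[0.50918099 0.43490785]
rows 29 offset [0.998, -0.241, 0.539] angular [0.079, -0.506, -0.12]
 path grasp [[0.647, -0.035, 0.236], [0.633, 0.047, 0.27], [0.615, 0.133, 0.288], [0.593, 0.219, 0.288], [0.567, 0.303, 0.271], [0.536, 0.38, 0.237]]
```

Request:
send_rows(
  rows=[
    {"offset": [-1,0,0.39],"angular": [0,0,0]},
    {"offset": [-1,0,1],"angular": [0,-1,0]},
    {"offset": [-1,0,1],"angular": [0,-1,0]},
    {"offset": [0.5,0,-0.5],"angular": [0,0.5,0]},
    {"offset": [1,0,-1],"angular": [0,1,0]},
    {"offset": [0.5,0,-0.5],"angular": [0,0.5,0]},
    {"offset": [0,0,0],"angular": [0,0,0]},
    {"offset": [0.93,0,-0.375],"angular": [0,0,0]},
    {"offset": [0,0,0],"angular": [0,0,0]},
  ],
)

```text
clock: 35.05
eef_pos: [0.6161, -0.1816, 0.3028]
ee_rot: [-0.351, 0.644, 0.521, 0.436]
ft_force: [0.4, 0.9, -2.5]
opening: 0.0603
```

```bash
python3 - <<'E'
from h import *
log(); look("16"); fz(4)
E
```

```text
t 35.05 tcp [ 0.6161 -0.1816  0.3028] grasp [ 0.6489 -0.03    0.2403] 
X [0.077 0.366 0.927] Y [ 0.978 -0.211  0.002] Z [ 0.196  0.907 -0.374] 
q [0.967, 1.101, -1.098, 1.534, -0.338, 0.934, 0.227] F [ 0.4  0.9 -2.5] open 0.0603
edge [ 0.6496 -0.0275  0.1638] in pan [0.0621 0.085 ]
fz -2.31 0.63
```

Request:
send_rows(
  rows=[
    {"offset": [-0.1,0,-0.25],"angular": [0,0,0]},
    {"offset": [-0.93,0,0.375],"angular": [0,0,0]},
    {"offset": [-0.93,0,0.375],"angular": [0,0,0]},
    {"offset": [-0.93,0,0.375],"angular": [0,0,0]},
    {"offset": [-0.47,0,0.19],"angular": [0,0,0]},
    {"offset": [0,0,0],"angular": [0,0,0]},
    {"offset": [0,0,0],"angular": [0,0,0]},
  ],
)

```text
clock: 36.0
eef_pos: [0.6147, -0.1874, 0.2293]
ee_rot: [-0.352, 0.645, 0.52, 0.435]
ft_force: [0.0, -0.9, -2.4]
opening: 0.06
```

```bash
python3 - <<'E'
from h import *
log(); look("17"); fz(4); st()
d=snap('top','17'); crop(d,180,130,200,130,4,'t17.png')
E
```

```text
t 36.0 tcp [ 0.6147 -0.1874  0.2293] grasp [ 0.6473 -0.0357  0.1667] 
X [0.08  0.365 0.927] Y [ 0.978 -0.211 -0.002] Z [ 0.195  0.907 -0.374] 
q [0.963, 1.202, -1.059, 1.551, -0.298, 0.882, 0.298] F [ 0.  -0.9 -2.4] open 0.06
edge [ 0.6477 -0.0332  0.0902] in pan [0.0614 0.0791]
fz -2.33 0.19
t 36.25 tcp [ 0.6147 -0.1875  0.2303] grasp [ 0.6474 -0.036   0.1675] 
X [0.079 0.367 0.927] Y [ 0.977 -0.211  0.   ] Z [ 0.196  0.906 -0.375] 
q [0.963, 1.2, -1.06, 1.551, -0.297, 0.882, 0.298] F [ 0.8 -0.7 -2.5] open 0.0603
```

Request:
send_rows(
  rows=[
    {"offset": [0.93,0,-0.375],"angular": [0,0,0]},
    {"offset": [0.93,0,-0.375],"angular": [0,0,0]},
    {"offset": [0,0,0],"angular": [0,0,0]},
    {"offset": [-0.3,0,0.12],"angular": [0,0,0]},
    {"offset": [-1,0,0.4],"angular": [0,0,0]},
    {"offset": [-1,0,0.4],"angular": [0,0,0]},
    {"offset": [-1,0,0.4],"angular": [0,0,0]},
  ],
)

```text
clock: 37.0
eef_pos: [0.6139, -0.1883, 0.1969]
ee_rot: [-0.355, 0.646, 0.517, 0.435]
ft_force: [-14.6, -34.1, 60.8]
opening: 0.0598
```

Request:
send_rows(
  rows=[
    {"offset": [0.93,0,-0.375],"angular": [0,0,0]},
    {"offset": [0.93,0,-0.375],"angular": [0,0,0]},
    {"offset": [0,0,0],"angular": [0,0,0]},
  ],
)

```text
clock: 37.3
eef_pos: [0.6151, -0.187, 0.2414]
ee_rot: [-0.351, 0.644, 0.521, 0.436]
ft_force: [1.3, 0.9, -2.1]
opening: 0.0598
```

```bash
python3 - <<'E'
from h import *
log(); fz(6); look("18")
E
```

```text
fz -2.29 0.5
t 37.6 tcp [ 0.6142 -0.1878  0.2373] grasp [ 0.6467 -0.0363  0.1744] 
X [0.082 0.367 0.927] Y [ 0.978 -0.211 -0.003] Z [ 0.194  0.906 -0.376] 
q [0.964, 1.189, -1.062, 1.55, -0.302, 0.889, 0.29] F [-0.1  0.1 -1.7] open 0.0597
edge [ 0.647  -0.0339  0.0979] in pan [0.0608 0.0782]
```

Request:
send_rows(
  rows=[
    {"offset": [1,0,-1],"angular": [0,1,0]},
    {"offset": [0.5,0,-0.5],"angular": [0,0.5,0]},
    {"offset": [0,0,0],"angular": [0,0,0]},
    {"offset": [-0.4,0,0.4],"angular": [0,-0.4,0]},
    {"offset": [-1,0,1],"angular": [0,-1,0]},
    {"offset": [-1,0,1],"angular": [0,-1,0]},
    {"offset": [0,0,0],"angular": [0,0,0]},
  ],
)

```text
clock: 38.35
eef_pos: [0.6161, -0.1729, 0.2127]
ee_rot: [-0.334, 0.661, 0.534, 0.407]
ft_force: [-0.4, 0.2, -1.4]
opening: 0.0598
```

Request:
send_rows(
  rows=[
    {"offset": [0.9,0,-0.44],"angular": [0,0,0]},
    {"offset": [0.9,0,-0.44],"angular": [0,0,0]},
    {"offset": [0,0,0],"angular": [0,0,0]},
  ],
)

```text
clock: 38.65
eef_pos: [0.6184, -0.1751, 0.2627]
ee_rot: [-0.33, 0.659, 0.534, 0.414]
ft_force: [0.4, 0.6, -1.3]
opening: 0.0598
```

```bash
python3 - <<'E'
from h import *
log(); fz(6); look("19")
E
```

```text
fz -2.28 0.6
t 38.95 tcp [ 0.6168 -0.1759  0.2555] grasp [ 0.6484 -0.0292  0.1817] 
X [0.096 0.431 0.897] Y [ 0.977 -0.211 -0.003] Z [ 0.189  0.877 -0.441] 
q [0.935, 1.129, -1.035, 1.558, -0.289, 0.873, 0.25] F [-0.1 -0.7 -1.9] open 0.06
edge [ 0.6475 -0.0321  0.1052] in pan [0.061  0.0801]
```

```bash
python3 - <<'E'
from h import *
d=load("scene19"); crop(d,215,165,50,50,14,"z19.png")
d=snap("top","19"); crop(d,260,130,60,50,12,"z19t.png")
E
python3 - <<'E'
from h import *
from scipy.optimize import least_squares
a=load("top19");b=load("scene19")
s,p,r=st(); g=p+r[:,2]*G
tops=[(267.5,139.6),(287.5,136.7),(286.5,159.6),(265.4,161.5)]; sc=[(232.1,199.9),(226.1,180.6),(243.9,175.7),(250.2,193.7)]
P=[]
for u,v in zip(tops,sc):
    q=least_squares(lambda P:np.r_[proj(a,P)-u,proj(b,P)-v],g); P.append(q.x); print(q.x.round(4),q.fun.round(2))
# rigid fit: 1 param pitch th about tool y, k, h
def corners(x):
    th,k,h=x; Rr=r@R.from_euler('y',th).as_matrix()
    c=g-r[:,0]*k+r[:,2]*h   # grip-> carton centre in rotated frame
    c=g+Rr@np.array([-k,0,h])
    return [c+Rr@np.array([.055,sy*.03,sz*.031]) for sy,sz in((1,1),(1,-1),(-1,-1),(-1,1))],Rr,c
def f(x):
    C,_,_=corners(x); return np.concatenate([np.r_[proj(a,c)-u,proj(b,c)-v] for c,u,v in zip(C,tops,sc)])
q=least_squares(f,[0.2,.015,0]); print("pitch deg",np.degrees(q.x[0]),q.x.round(4),np.abs(q.fun).max())
C,Rr,c=corners(q.x)
for sz in(1,-1):
    e=c+Rr@np.array([-.055,0,sz*.031]); an=np.radians(PAN[2]); dx=e[:2]-PAN[:2]
    print("edge",sz,e.round(4),np.round([dx@[np.cos(an),np.sin(an)],dx@[-np.sin(an),np.cos(an)]],4))
print("axis tilt",np.degrees(np.arcsin(Rr[2,0])))
E
```

```text
t 39.05 tcp [ 0.6169 -0.1757  0.2555] grasp [ 0.6485 -0.0289  0.1818] 
X [0.095 0.431 0.898] Y [ 0.977 -0.211 -0.003] Z [ 0.188  0.878 -0.441] 
q [0.935, 1.129, -1.036, 1.558, -0.289, 0.873, 0.25] F [-0.3 -0.4 -2.7] open 0.0598
[0.6873 0.0068 0.1948] [-0.24  0.34 -0.47 -0.15]
[ 0.6753 -0.043   0.2298] [-0.2   0.29 -0.41 -0.13]
[ 0.6179 -0.0325  0.2251] [-0.17  0.24 -0.35 -0.1 ]
[0.6292 0.0195 0.1968] [-0.15  0.21 -0.3  -0.09]
pitch deg -5.495156811467949 [-0.0959  0.0205 -0.0013] 0.7577681595583385
edge 1 [ 0.6452 -0.0428  0.1019] [0.061  0.0691]
edge -1 [ 0.6342 -0.0944  0.1344] [0.0611 0.0164]
axis tilt 58.33853089570972
```

```bash
cat >> h.py <<'E'
def cedge(T,k=.0205,h=-.0013,th=-.0959):
    Rr=T[:3,:3]@R.from_euler('y',th).as_matrix(); g=T[:3,3]+T[:3,2]*G
    e=g+Rr@np.array([-k-.055,0,h+.031]); an=np.radians(PAN[2]); dx=e[:2]-PAN[:2]
    lc=g-T[:3,2]*.065-T[:3,0]*.0375
    return "pan %.4f %.4f z %.4f  ctilt %.1f bodycorner z %.3f grasp %s"%(dx@[np.cos(an),np.sin(an)],dx@[-np.sin(an),np.cos(an)],e[2],np.degrees(np.arcsin(Rr[2,0])),lc[2],g.round(3))
def sim(T,rows,**k):
    for o,a in rows:
        T=T@hom(R.from_rotvec(np.array(a)*.08).as_matrix(),np.array(o)*.02); print(cedge(T,**k))
    return T
def now():
    s=telemetry.read_state(); return hom(R.from_quat(np.roll(s["ee_rot"],-1)).as_matrix(),s["eef_pos"])
E
python3 - <<'E'
from h import *
T=now(); print(cedge(T))
# pre-pose
Rt=Rdown(-12.2,75)
th,k,h=-.0959,.0205,-.0013
rel=R.from_euler('y',th).as_matrix()@np.array([-k-.055,0,h+.031])
e=np.r_[p2w(.061,.081),.165]
T1=plan(e-Rt@rel,Rt)
print(cedge(T1))
sim(T1,[((-1,0,1),(0,-1,0)),((-1,0,1),(0,-1,0)),((-.6,0,.6),(0,-.6,0))])
E
```

```text
pan 0.0610 0.0691 z 0.1019  ctilt 58.3 bodycorner z 0.177 grasp [ 0.648 -0.029  0.182]
rows 3 offset [0.425, -0.008, -0.452] angular [-0.005, 0.812, -0.01]
 path grasp [[0.648, -0.029, 0.182], [0.648, -0.029, 0.203], [0.648, -0.03, 0.225], [0.647, -0.033, 0.246]]
pan 0.0610 0.0810 z 0.1650  ctilt 69.5 bodycorner z 0.227 grasp [ 0.647 -0.033  0.246]
pan 0.0610 0.0847 z 0.1279  ctilt 64.9 bodycorner z 0.195 grasp [ 0.65  -0.023  0.209]
pan 0.0610 0.0854 z 0.0906  ctilt 60.3 bodycorner z 0.163 grasp [ 0.651 -0.016  0.171]
pan 0.0610 0.0841 z 0.0681  ctilt 57.6 bodycorner z 0.144 grasp [ 0.652 -0.013  0.148]
```

```bash
python3 - <<'E'
from h import *
Rt=Rdown(-12.2,80)
th,k,h=-.0959,.0205,-.0013
rel=R.from_euler('y',th).as_matrix()@np.array([-k-.055,0,h+.031])
e=np.r_[p2w(.061,.0775),.165]
T1=plan(e-Rt@rel,Rt)
print(cedge(T1))
sim(T1,[((-1,0,.9),(0,-1,0)),((-1,0,.9),(0,-1,0)),((-.7,0,.6),(0,-.7,0))])
E
```

```text
rows 4 offset [0.101, -0.006, -0.424] angular [-0.003, 0.882, -0.008]
 path grasp [[0.648, -0.029, 0.182], [0.648, -0.031, 0.198], [0.647, -0.034, 0.214], [0.646, -0.038, 0.23], [0.645, -0.043, 0.246]]
pan 0.0610 0.0775 z 0.1650  ctilt 74.5 bodycorner z 0.220 grasp [ 0.645 -0.043  0.246]
pan 0.0610 0.0824 z 0.1287  ctilt 69.9 bodycorner z 0.190 grasp [ 0.648 -0.032  0.21 ]
pan 0.0610 0.0844 z 0.0921  ctilt 65.3 bodycorner z 0.159 grasp [ 0.649 -0.023  0.173]
pan 0.0610 0.0833 z 0.0666  ctilt 62.1 bodycorner z 0.137 grasp [ 0.65  -0.02   0.147]
```

Request:
send_rows(
  rows=[
    {"offset": [0.1,0,-0.43],"angular": [0,0.882,0]},
    {"offset": [0.1,0,-0.43],"angular": [0,0.882,0]},
    {"offset": [0.1,0,-0.43],"angular": [0,0.882,0]},
    {"offset": [0.1,0,-0.43],"angular": [0,0.882,0]},
    {"offset": [0,0,0],"angular": [0,0,0]},
    {"offset": [0,0,0],"angular": [0,0,0]},
  ],
)

```text
clock: 39.65
eef_pos: [0.6109, -0.2044, 0.2748]
ee_rot: [-0.404, 0.597, 0.481, 0.499]
ft_force: [-0.6, 0.0, -2.0]
opening: 0.0596
```

```bash
python3 - <<'E'
from h import *
T=now(); print(cedge(T))
sim(T,[((-1,0,.8),(0,-1,0)),((-1,0,.8),(0,-1,0)),((-.7,0,.55),(0,-.7,0))])
E
```

```text
pan 0.0614 0.0770 z 0.1649  ctilt 74.4 bodycorner z 0.220 grasp [ 0.646 -0.043  0.246]
pan 0.0613 0.0799 z 0.1289  ctilt 69.9 bodycorner z 0.190 grasp [ 0.648 -0.034  0.21 ]
pan 0.0612 0.0799 z 0.0928  ctilt 65.3 bodycorner z 0.160 grasp [ 0.649 -0.028  0.174]
pan 0.0612 0.0779 z 0.0676  ctilt 62.1 bodycorner z 0.138 grasp [ 0.649 -0.025  0.148]
```

Request:
send_rows(
  rows=[
    {"offset": [-1,0,0.8],"angular": [0,-1,0]},
    {"offset": [-1,0,0.8],"angular": [0,-1,0]},
    {"offset": [-0.8,0,0.63],"angular": [0,-0.8,0]},
  ],
)

```text
clock: 39.95
eef_pos: [0.617, -0.1739, 0.2101]
ee_rot: [-0.347, 0.649, 0.524, 0.428]
ft_force: [-1.3, -5.4, 8.6]
opening: 0.0594
```

Request:
send_rows(
  rows=[
    {"offset": [0.9,0,-0.43],"angular": [0,0,0]},
    {"offset": [0.9,0,-0.43],"angular": [0,0,0]},
    {"offset": [0,0,0],"angular": [0,0,0]},
  ],
)

```text
clock: 40.25
eef_pos: [0.618, -0.1768, 0.2571]
ee_rot: [-0.346, 0.646, 0.524, 0.433]
ft_force: [-0.1, 0.3, -1.3]
opening: 0.0599
```

```bash
python3 - <<'E'
from h import *
fz(6); print(cedge(now()))
d=snap("scene","20"); crop(d,205,155,70,60,11,"z20.png")
d=snap("top","20"); crop(d,260,130,60,50,12,"z20t.png")
E
```

```text
fz -2.49 0.55
pan 0.0610 0.0755 z 0.1041  ctilt 61.7 bodycorner z 0.175 grasp [ 0.649 -0.027  0.185]
```

```bash
python3 - <<'E'
from h import *
Rt=Rdown(-12.2,80)
th,k,h=-.0959,.0205,-.0013
rel=R.from_euler('y',th).as_matrix()@np.array([-k-.055,0,h+.031])
e=np.r_[p2w(.061,.0785),.165]
T1=plan(e-Rt@rel,Rt)
sim(T1,[((-1,0,.8),(0,-1,0)),((-1,0,.8),(0,-1,0)),((-1,0,.8),(0,-1,0))])
E
```

```text
rows 3 offset [0.26, -0.008, -0.545] angular [-0.003, 0.933, -0.011]
 path grasp [[0.649, -0.027, 0.185], [0.648, -0.03, 0.205], [0.647, -0.035, 0.226], [0.645, -0.042, 0.246]]
pan 0.0610 0.0815 z 0.1290  ctilt 69.9 bodycorner z 0.190 grasp [ 0.647 -0.033  0.21 ]
pan 0.0610 0.0815 z 0.0929  ctilt 65.3 bodycorner z 0.160 grasp [ 0.649 -0.026  0.174]
pan 0.0610 0.0787 z 0.0570  ctilt 60.8 bodycorner z 0.129 grasp [ 0.65  -0.023  0.137]
```

Request:
send_rows(
  rows=[
    {"offset": [0.26,0,-0.54],"angular": [0,0.933,0]},
    {"offset": [0.26,0,-0.54],"angular": [0,0.933,0]},
    {"offset": [0.26,0,-0.54],"angular": [0,0.933,0]},
    {"offset": [0,0,0],"angular": [0,0,0]},
    {"offset": [0,0,0],"angular": [0,0,0]},
    {"offset": [-1,0,0.8],"angular": [0,-1,0]},
    {"offset": [-1,0,0.8],"angular": [0,-1,0]},
    {"offset": [-1,0,0.8],"angular": [0,-1,0]},
    {"offset": [0.1,0,0],"angular": [0,0,0]},
  ],
)

```text
clock: 41.55
eef_pos: [0.6176, -0.169, 0.2055]
ee_rot: [-0.345, 0.652, 0.527, 0.422]
ft_force: [-1.2, -1.0, -1.7]
opening: 0.0597
```

Request:
send_rows(
  rows=[
    {"offset": [0.9,0,-0.43],"angular": [0,0,0]},
    {"offset": [0.9,0,-0.43],"angular": [0,0,0]},
    {"offset": [0,0,0],"angular": [0,0,0]},
  ],
)

```text
clock: 41.85
eef_pos: [0.6189, -0.1721, 0.2535]
ee_rot: [-0.342, 0.65, 0.527, 0.428]
ft_force: [0.6, 0.3, -2.0]
opening: 0.0596
```

```bash
python3 - <<'E'
from h import *
fz(6); print(cedge(now()))
d=snap("scene","21"); crop(d,205,155,70,60,11,"z21.png")
d=snap("top","21"); crop(d,260,130,60,50,12,"z21t.png")
E
```

```text
fz -2.34 0.6
pan 0.0609 0.0784 z 0.0984  ctilt 60.7 bodycorner z 0.171 grasp [ 0.65  -0.023  0.179]
```

```bash
cat >> h.py <<'E'
def fitc(tops,sc,a,b,T):
    from scipy.optimize import least_squares
    r=T[:3,:3]; g=T[:3,3]+r[:,2]*G
    def corners(x):
        th,k,h=x; Rr=r@R.from_euler('y',th).as_matrix(); c=g+Rr@np.array([-k,0,h])
        return [c+Rr@np.array([.055,sy*.03,sz*.031]) for sy,sz in((1,1),(1,-1),(-1,-1),(-1,1))]
    q=least_squares(lambda x:np.concatenate([np.r_[proj(a,c)-u,proj(b,c)-v] for c,u,v in zip(corners(x),tops,sc)]),[-.2,.02,0])
    print("pitch",np.degrees(q.x[0]).round(1),q.x.round(4),"res",np.abs(q.fun).max().round(2)); return q.x
E
python3 - <<'E'
from h import *
T=now()
th,k,h=fitc([(265.6,139.4),(284.3,136.3),(283.2,159.4),(263.5,162.3)],[(232.3,202.7),(226.8,182.5),(244.1,177.7),(251.2,195.9)],load("top21"),load("scene21"),T)
print(cedge(T,k=k,h=h,th=th))
# place: carton flat, mouth -y, centre (.56,.13), bottom at z ~.003: tool tilt = -th (deg)
tilt=-np.degrees(th); Rt=Rdown(0,tilt); rel=R.from_euler('y',th).as_matrix()@np.array([-k,0,h])
c=np.array([.57,.17,.12]); T1=plan(c-Rt@rel,Rt); 
c[2]=.034; plan(c-Rt@rel,Rt,start=T1)
E
```

```text
pitch -12.9 [-0.2253  0.0203 -0.004 ] res 1.15
pan 0.0610 0.0663 z 0.1023  ctilt 53.3 bodycorner z 0.171 grasp [ 0.65  -0.023  0.179]
rows 14 offset [0.967, -0.299, 0.687] angular [0.124, -0.828, -0.153]
 path grasp [[0.65, -0.023, 0.179], [0.641, 0.011, 0.182], [0.632, 0.044, 0.181], [0.622, 0.077, 0.176], [0.61, 0.109, 0.166], [0.598, 0.139, 0.153], [0.584, 0.166, 0.136], [0.57, 0.19, 0.116]]
rows 5 offset [-0.192, 0.0, 0.838] angular [0.0, -0.0, 0.0]
 path grasp [[0.57, 0.19, 0.116], [0.57, 0.19, 0.099], [0.57, 0.19, 0.082], [0.57, 0.19, 0.064], [0.57, 0.19, 0.047], [0.57, 0.19, 0.03]]
```

Request:
send_rows(
  rows=[
    {"offset": [0.9,0,-0.43],"angular": [0,0,0]},
    {"offset": [0.9,0,-0.43],"angular": [0,0,0]},
    {"offset": [0,0,0],"angular": [0,0,0]},
  ],
)

```text
clock: 42.55
eef_pos: [0.6186, -0.1727, 0.2926]
ee_rot: [-0.342, 0.65, 0.527, 0.427]
ft_force: [0.5, -0.2, -0.5]
opening: 0.0596
```

```bash
python3 - <<'E'
from h import *
th,k,h=-.2253,.0203,-.004
tilt=-np.degrees(th); Rt=Rdown(0,tilt); rel=R.from_euler('y',th).as_matrix()@np.array([-k,0,h])
c=np.array([.57,.17,.12]); T1=plan(c-Rt@rel,Rt,16); 
E
```

```text
rows 16 offset [0.75, -0.267, 0.711] angular [0.113, -0.726, -0.13]
 path grasp [[0.651, -0.023, 0.226], [0.64, 0.025, 0.221], [0.627, 0.07, 0.208], [0.612, 0.112, 0.187], [0.595, 0.15, 0.161], [0.577, 0.181, 0.128]]
```

Request:
send_rows(
  rows=[
    {"offset": [0.75,-0.267,0.711],"angular": [0.113,-0.726,-0.13]},
    {"offset": [0.75,-0.267,0.711],"angular": [0.113,-0.726,-0.13]},
    {"offset": [0.75,-0.267,0.711],"angular": [0.113,-0.726,-0.13]},
    {"offset": [0.75,-0.267,0.711],"angular": [0.113,-0.726,-0.13]},
    {"offset": [0.75,-0.267,0.711],"angular": [0.113,-0.726,-0.13]},
    {"offset": [0.75,-0.267,0.711],"angular": [0.113,-0.726,-0.13]},
    {"offset": [0.75,-0.267,0.711],"angular": [0.113,-0.726,-0.13]},
    {"offset": [0.75,-0.267,0.711],"angular": [0.113,-0.726,-0.13]},
  ],
)

```text
clock: 43.35
eef_pos: [0.6013, -0.0065, 0.3189]
ee_rot: [-0.218, 0.697, 0.633, 0.258]
ft_force: [0.5, -0.0, -3.1]
opening: 0.0596
```

Request:
send_rows(
  rows=[
    {"offset": [0.75,-0.267,0.711],"angular": [0.113,-0.726,-0.13]},
    {"offset": [0.75,-0.267,0.711],"angular": [0.113,-0.726,-0.13]},
    {"offset": [0.75,-0.267,0.711],"angular": [0.113,-0.726,-0.13]},
    {"offset": [0.75,-0.267,0.711],"angular": [0.113,-0.726,-0.13]},
    {"offset": [0.75,-0.267,0.711],"angular": [0.113,-0.726,-0.13]},
    {"offset": [0.75,-0.267,0.711],"angular": [0.113,-0.726,-0.13]},
    {"offset": [0.75,-0.267,0.711],"angular": [0.113,-0.726,-0.13]},
    {"offset": [0.75,-0.267,0.711],"angular": [0.113,-0.726,-0.13]},
    {"offset": [0,0,0],"angular": [0,0,0]},
    {"offset": [0,0,0],"angular": [0,0,0]},
  ],
)

```text
clock: 44.35
eef_pos: [0.5687, 0.1527, 0.2737]
ee_rot: [-0.082, 0.702, 0.703, 0.077]
ft_force: [1.2, -0.9, -1.8]
opening: 0.0597
```

```bash
python3 - <<'E'
from h import *
th,k,h=-.2253,.0203,-.004
tilt=-np.degrees(th); Rt=Rdown(0,tilt); rel=R.from_euler('y',th).as_matrix()@np.array([-k,0,h])
st(); fz(3)
c=np.array([.57,.17,.033]); T1=plan(c-Rt@rel,Rt); 
d=snap("scene","22"); crop(d,215,160,150,110,5,"s22.png")
d=snap("top","22"); crop(d,180,130,180,110,4,"t22.png")
E
```

```text
t 44.35 tcp [0.5687 0.1527 0.2737] grasp [0.5675 0.1901 0.1106] 
X [0.    0.975 0.224] Y [ 1.     0.002 -0.007] Z [-0.007  0.224 -0.975] 
q [0.022, 0.708, -0.443, 1.759, 0.107, 0.662, -0.396] F [ 1.2 -0.9 -1.8] open 0.0597
fz -2.16 0.5
rows 5 offset [-0.154, 0.005, 0.801] angular [-0.013, 0.003, -0.012]
 path grasp [[0.569, 0.187, 0.11], [0.569, 0.188, 0.094], [0.569, 0.188, 0.078], [0.569, 0.189, 0.062], [0.57, 0.19, 0.045], [0.57, 0.19, 0.029]]
```

Request:
send_rows(
  rows=[
    {"offset": [-0.154,0,0.8],"angular": [0,0,0]},
    {"offset": [-0.154,0,0.8],"angular": [0,0,0]},
    {"offset": [-0.154,0,0.8],"angular": [0,0,0]},
    {"offset": [-0.154,0,0.8],"angular": [0,0,0]},
    {"offset": [-0.154,0,0.8],"angular": [0,0,0]},
    {"offset": [0,0,0],"angular": [0,0,0]},
    {"offset": [0,0,0],"angular": [0,0,0]},
  ],
)

```text
clock: 45.3
eef_pos: [0.5689, 0.1539, 0.1918]
ee_rot: [-0.082, 0.704, 0.702, 0.077]
ft_force: [-0.6, -0.5, -1.8]
opening: 0.0596
```

```bash
python3 - <<'E'
from h import *
st()
E
```

```text
t 45.3 tcp [0.5689 0.1539 0.1918] grasp [0.5678 0.1911 0.0287] 
X [0.003 0.975 0.222] Y [ 1.    -0.002 -0.007] Z [-0.006  0.222 -0.975] 
q [-0.01, 0.828, -0.396, 1.802, 0.148, 0.499, -0.408] F [-0.6 -0.5 -1.8] open 0.0596
```

Request:
send_rows(
  rows=[
    {"offset": [0,0,0],"angular": [0,0,0]},
    {"offset": [0,0,0],"angular": [0,0,0]},
    {"offset": [0,0,0],"angular": [0,0,0]},
    {"offset": [0.2,0,-1],"angular": [0,0,0]},
    {"offset": [0.2,0,-1],"angular": [0,0,0]},
    {"offset": [0.2,0,-1],"angular": [0,0,0]},
    {"offset": [0,0,0],"angular": [0,-0.94,0]},
    {"offset": [0,0,0],"angular": [0,-0.94,0]},
    {"offset": [0,0,0],"angular": [0,-0.94,0]},
    {"offset": [0,0,0],"angular": [0,0,0]},
  ],
  hand=-0.8,
)

```text
clock: 46.3
eef_pos: [0.5686, 0.1549, 0.2537]
ee_rot: [-0.002, 0.706, 0.708, -0.002]
ft_force: [0.4, 0.2, -0.1]
opening: 0.0836
```

```bash
python3 - <<'E'
from h import *
st()
d=snap("scene","23"); crop(d,240,190,110,80,7,"s23.png",box((.57,.17),-90,(.11,.06),0,.062))
E
```

```text
t 46.3 tcp [0.5686 0.1549 0.2537] grasp [0.5676 0.1547 0.0864] 
X [-0.003  1.    -0.001] Y [ 1.     0.003 -0.006] Z [-0.006 -0.001 -1.   ] 
q [-0.15, 0.714, -0.248, 1.754, 0.248, 0.71, -0.526] F [ 0.4  0.2 -0.1] open 0.0836
```

```bash
python3 - <<'E'
from h import *
T=plan((.569,.183,.031),Rdown(0.3))
E
```

```text
rows 3 offset [0.478, 0.011, 0.919] angular [-0.025, -0.0, -0.014]
 path grasp [[0.568, 0.154, 0.086], [0.568, 0.164, 0.068], [0.569, 0.173, 0.049], [0.569, 0.183, 0.031]]
```

Request:
send_rows(
  rows=[
    {"offset": [0.72,0.02,0],"angular": [0,0,0]},
    {"offset": [0.72,0.02,0],"angular": [0,0,0]},
    {"offset": [0,0,0.92],"angular": [-0.025,0,0]},
    {"offset": [0,0,0.92],"angular": [-0.025,0,0]},
    {"offset": [0,0,0.92],"angular": [-0.025,0,0]},
    {"offset": [0,0,0],"angular": [0,0,0]},
    {"offset": [0,0,0],"angular": [0,0,0]},
  ],
)

```text
clock: 47.05
eef_pos: [0.5694, 0.1828, 0.1977]
ee_rot: [-0.0, 0.707, 0.707, -0.001]
ft_force: [0.7, 0.3, -0.1]
opening: 0.084
```

Request:
send_rows(
  rows=[
    {"offset": [0,0,0],"angular": [0,0,0]},
    {"offset": [0,0,0],"angular": [0,0,0]},
    {"offset": [0,0,0],"angular": [0,0,0]},
    {"offset": [0,0,0],"angular": [0,0,0]},
    {"offset": [0,0,0],"angular": [0,0,0]},
  ],
  hand=1,
  newtons=24,
)

```text
clock: 47.55
eef_pos: [0.5691, 0.182, 0.1984]
ee_rot: [0.0, 0.707, 0.707, -0.001]
ft_force: [-2.5, -0.7, 3.3]
opening: 0.0602
```

```bash
python3 - <<'E'
from h import *
s,p,r=st()
g=p+r[:,2]*G; k=g[1]-.17; print("k",k)
a=load("top22")
# pan recheck from top22 & later
PAN2=PAN
Rt=Rdown(-12.2,72); rel=np.array([-k-.055,0,.031])
e=np.r_[p2w(.061,.080),.135]
T=hom(r,p+[0,0,.12])
T1=plan(e-Rt@rel,Rt,start=T)
sim(T1,[((-1,0,.33),(0,0,0))]*3,k=k,h=0,th=0)
E
```

```text
t 47.55 tcp [0.5691 0.182  0.1984] grasp [0.5689 0.1818 0.0311] 
X [ 0.     1.    -0.001] Y [ 1.    -0.    -0.001] Z [-0.001 -0.001 -1.   ] 
q [-0.216, 0.803, -0.215, 1.76, 0.272, 0.61, -0.591] F [-2.5 -0.7  3.3] open 0.0602
k 0.011780767985466595
rows 19 offset [-0.964, 0.205, -0.447] angular [-0.089, 0.824, 0.121]
 path grasp [[0.569, 0.182, 0.151], [0.585, 0.155, 0.177], [0.599, 0.123, 0.198], [0.612, 0.088, 0.213], [0.623, 0.05, 0.22], [0.633, 0.01, 0.22], [0.643, -0.028, 0.212]]
pan 0.0610 0.0801 z 0.1139  ctilt 72.0 bodycorner z 0.171 grasp [ 0.646 -0.041  0.187]
pan 0.0610 0.0802 z 0.0929  ctilt 72.0 bodycorner z 0.150 grasp [ 0.646 -0.041  0.166]
pan 0.0610 0.0803 z 0.0718  ctilt 72.0 bodycorner z 0.129 grasp [ 0.646 -0.041  0.145]
```

```bash
python3 - <<'E'
from h import *
s,p,r=st(); k=.0118
Rt=Rdown(-12.2,78); rel=np.array([-k-.055,0,.031])
e=np.r_[p2w(.061,.080),.165]
T=hom(r,p+[0,0,.12])
T1=plan(e-Rt@rel,Rt,start=T)
sim(T1,[((-1,0,.76),(0,-1,0))]*2+[((-.5,0,.4),(0,-.5,0))],k=k,h=0,th=0)
E
```

```text
t 47.55 tcp [0.5691 0.182  0.1984] grasp [0.5689 0.1818 0.0311] 
X [ 0.     1.    -0.001] Y [ 1.    -0.    -0.001] Z [-0.001 -0.001 -1.   ] 
q [-0.216, 0.803, -0.215, 1.76, 0.272, 0.61, -0.591] F [-2.5 -0.7  3.3] open 0.0602
rows 19 offset [-0.959, 0.202, -0.547] angular [-0.096, 0.893, 0.117]
 path grasp [[0.569, 0.182, 0.151], [0.585, 0.158, 0.184], [0.599, 0.127, 0.211], [0.612, 0.09, 0.231], [0.623, 0.05, 0.243], [0.633, 0.008, 0.246], [0.641, -0.035, 0.241]]
pan 0.0610 0.0816 z 0.1282  ctilt 73.4 bodycorner z 0.184 grasp [ 0.646 -0.041  0.201]
pan 0.0610 0.0803 z 0.0914  ctilt 68.8 bodycorner z 0.153 grasp [ 0.647 -0.037  0.165]
pan 0.0610 0.0787 z 0.0729  ctilt 66.5 bodycorner z 0.138 grasp [ 0.647 -0.035  0.147]
```

Request:
send_rows(
  rows=[
    {"offset": [0,0,-1],"angular": [0,0,0]},
    {"offset": [0,0,-1],"angular": [0,0,0]},
    {"offset": [0,0,-1],"angular": [0,0,0]},
    {"offset": [0,0,-1],"angular": [0,0,0]},
    {"offset": [0,0,-1],"angular": [0,0,0]},
    {"offset": [0,0,-1],"angular": [0,0,0]},
    {"offset": [-0.96,0.2,-0.547],"angular": [-0.096,0.893,0.117]},
    {"offset": [-0.96,0.2,-0.547],"angular": [-0.096,0.893,0.117]},
    {"offset": [-0.96,0.2,-0.547],"angular": [-0.096,0.893,0.117]},
    {"offset": [-0.96,0.2,-0.547],"angular": [-0.096,0.893,0.117]},
    {"offset": [-0.96,0.2,-0.547],"angular": [-0.096,0.893,0.117]},
    {"offset": [-0.96,0.2,-0.547],"angular": [-0.096,0.893,0.117]},
  ],
)

```text
clock: 48.75
eef_pos: [0.5897, 0.0561, 0.3618]
ee_rot: [-0.134, 0.71, 0.67, 0.166]
ft_force: [0.4, -0.8, -2.9]
opening: 0.0599
```

Request:
send_rows(
  rows=[
    {"offset": [-0.96,0.2,-0.547],"angular": [-0.096,0.893,0.117]},
    {"offset": [-0.96,0.2,-0.547],"angular": [-0.096,0.893,0.117]},
    {"offset": [-0.96,0.2,-0.547],"angular": [-0.096,0.893,0.117]},
    {"offset": [-0.96,0.2,-0.547],"angular": [-0.096,0.893,0.117]},
    {"offset": [-0.96,0.2,-0.547],"angular": [-0.096,0.893,0.117]},
    {"offset": [-0.96,0.2,-0.547],"angular": [-0.096,0.893,0.117]},
    {"offset": [-0.96,0.2,-0.547],"angular": [-0.096,0.893,0.117]},
    {"offset": [-0.96,0.2,-0.547],"angular": [-0.096,0.893,0.117]},
    {"offset": [-0.96,0.2,-0.547],"angular": [-0.096,0.893,0.117]},
    {"offset": [-0.96,0.2,-0.547],"angular": [-0.096,0.893,0.117]},
    {"offset": [-0.96,0.2,-0.547],"angular": [-0.096,0.893,0.117]},
    {"offset": [-0.96,0.2,-0.547],"angular": [-0.096,0.893,0.117]},
  ],
)

```text
clock: 49.95
eef_pos: [0.6083, -0.1942, 0.2842]
ee_rot: [-0.377, 0.619, 0.506, 0.468]
ft_force: [0.1, -0.0, -2.0]
opening: 0.0599
```

Request:
send_rows(
  rows=[
    {"offset": [-0.96,0.2,-0.547],"angular": [-0.096,0.893,0.117]},
    {"offset": [0,0,0],"angular": [0,0,0]},
    {"offset": [0,0,0],"angular": [0,0,0]},
  ],
)

```text
clock: 50.25
eef_pos: [0.609, -0.2088, 0.2698]
ee_rot: [-0.395, 0.606, 0.488, 0.489]
ft_force: [-0.4, 0.6, -2.0]
opening: 0.0597
```

```bash
python3 - <<'E'
from h import *
fz(4); T=now(); k=.0118; print(cedge(T,k=k,h=0,th=0)); st()
d=snap("scene","24"); crop(d,195,135,80,70,10,"z24.png",carton(T[:3,3]+T[:3,2]*G,T[:3,:3],k)+box(PAN[:2],PAN[2],(.22,.17),.075,.075,(255,0,0)))
d=snap("top","24"); crop(d,250,120,110,120,6,"z24t.png",carton(T[:3,3]+T[:3,2]*G,T[:3,:3],k)+box(PAN[:2],PAN[2],(.22,.17),.075,.075,(255,0,0)))
E
```

```text
fz -1.69 0.44
pan 0.0604 0.0814 z 0.1659  ctilt 77.9 bodycorner z 0.215 grasp [ 0.644 -0.047  0.238]
t 50.45 tcp [ 0.6094 -0.2067  0.2727] grasp [ 0.6436 -0.0467  0.2377] 
X [0.041 0.205 0.978] Y [ 0.978 -0.208  0.003] Z [ 0.204  0.956 -0.209] 
q [0.982, 1.152, -1.017, 1.525, -0.543, 1.026, 0.439] F [-0.   1.1 -1.9] open 0.0598
```

Request:
send_rows(
  rows=[
    {"offset": [-1,0,0.76],"angular": [0,-1,0]},
    {"offset": [-1,0,0.76],"angular": [0,-1,0]},
    {"offset": [-0.9,0,0.7],"angular": [0,-0.9,0]},
    {"offset": [0,0,0],"angular": [0,0,0]},
  ],
)

```text
clock: 50.95
eef_pos: [0.6152, -0.1813, 0.2039]
ee_rot: [-0.336, 0.657, 0.532, 0.416]
ft_force: [-0.6, -0.5, -1.0]
opening: 0.0598
```

Request:
send_rows(
  rows=[
    {"offset": [0.9,0,-0.42],"angular": [0,0,0]},
    {"offset": [0.9,0,-0.42],"angular": [0,0,0]},
    {"offset": [0.9,0,-0.42],"angular": [0,0,0]},
    {"offset": [0.9,0,-0.42],"angular": [0,0,0]},
    {"offset": [0,0,0],"angular": [0,0,0]},
  ],
)

```text
clock: 51.45
eef_pos: [0.6157, -0.1819, 0.2875]
ee_rot: [-0.334, 0.656, 0.532, 0.419]
ft_force: [1.0, 0.1, -0.3]
opening: 0.0599
```

```bash
python3 - <<'E'
from h import *
fz(6); T=now(); k=.0118; print(cedge(T,k=k,h=0,th=0))
d=snap("scene","25"); crop(d,195,135,80,70,10,"z25.png",carton(T[:3,3]+T[:3,2]*G,T[:3,:3],k)+box(PAN[:2],PAN[2],(.22,.17),.075,.075,(255,0,0)))
E
```

```text
fz -1.0 0.41
pan 0.0603 0.0766 z 0.1357  ctilt 64.7 bodycorner z 0.203 grasp [ 0.646 -0.035  0.209]
```

```bash
python3 - <<'E'
from h import *
st()
w=p2w(0,.010,CR); print(w)
T=plan((*w,.2),Rdown(5.8,0))
E
```

```text
t 51.8 tcp [ 0.6146 -0.1827  0.281 ] grasp [ 0.6464 -0.0348  0.2095] 
X [0.092 0.417 0.904] Y [ 0.977 -0.211 -0.001] Z [ 0.19   0.884 -0.427] 
q [0.902, 1.037, -0.913, 1.547, -0.468, 0.951, 0.368] F [-0.  -0.7 -0.1] open 0.06
[0.50998944 0.42694881]
rows 30 offset [0.975, -0.229, 0.453] angular [0.073, -0.467, -0.117]
 path grasp [[0.646, -0.035, 0.209], [0.63, 0.056, 0.25], [0.608, 0.153, 0.269], [0.581, 0.251, 0.267], [0.548, 0.344, 0.243], [0.51, 0.427, 0.2]]
```

Request:
send_rows(
  rows=[
    {"offset": [0.975,-0.229,0.453],"angular": [0.073,-0.467,-0.117]},
    {"offset": [0.975,-0.229,0.453],"angular": [0.073,-0.467,-0.117]},
    {"offset": [0.975,-0.229,0.453],"angular": [0.073,-0.467,-0.117]},
    {"offset": [0.975,-0.229,0.453],"angular": [0.073,-0.467,-0.117]},
    {"offset": [0.975,-0.229,0.453],"angular": [0.073,-0.467,-0.117]},
    {"offset": [0.975,-0.229,0.453],"angular": [0.073,-0.467,-0.117]},
    {"offset": [0.975,-0.229,0.453],"angular": [0.073,-0.467,-0.117]},
    {"offset": [0.975,-0.229,0.453],"angular": [0.073,-0.467,-0.117]},
    {"offset": [0.975,-0.229,0.453],"angular": [0.073,-0.467,-0.117]},
    {"offset": [0.975,-0.229,0.453],"angular": [0.073,-0.467,-0.117]},
    {"offset": [0.975,-0.229,0.453],"angular": [0.073,-0.467,-0.117]},
    {"offset": [0.975,-0.229,0.453],"angular": [0.073,-0.467,-0.117]},
  ],
)

```text
clock: 53.0
eef_pos: [0.5925, 0.0506, 0.4003]
ee_rot: [-0.209, 0.691, 0.642, 0.259]
ft_force: [-1.1, -0.5, -0.9]
opening: 0.0602
```

Request:
send_rows(
  rows=[
    {"offset": [0.975,-0.229,0.453],"angular": [0.073,-0.467,-0.117]},
    {"offset": [0.975,-0.229,0.453],"angular": [0.073,-0.467,-0.117]},
    {"offset": [0.975,-0.229,0.453],"angular": [0.073,-0.467,-0.117]},
    {"offset": [0.975,-0.229,0.453],"angular": [0.073,-0.467,-0.117]},
    {"offset": [0.975,-0.229,0.453],"angular": [0.073,-0.467,-0.117]},
    {"offset": [0.975,-0.229,0.453],"angular": [0.073,-0.467,-0.117]},
    {"offset": [0.975,-0.229,0.453],"angular": [0.073,-0.467,-0.117]},
    {"offset": [0.975,-0.229,0.453],"angular": [0.073,-0.467,-0.117]},
    {"offset": [0.975,-0.229,0.453],"angular": [0.073,-0.467,-0.117]},
    {"offset": [0.975,-0.229,0.453],"angular": [0.073,-0.467,-0.117]},
    {"offset": [0.975,-0.229,0.453],"angular": [0.073,-0.467,-0.117]},
    {"offset": [0.975,-0.229,0.453],"angular": [0.073,-0.467,-0.117]},
  ],
)

```text
clock: 54.2
eef_pos: [0.5442, 0.3079, 0.4061]
ee_rot: [-0.07, 0.686, 0.719, 0.087]
ft_force: [0.8, -0.0, -0.5]
opening: 0.06
```

Request:
send_rows(
  rows=[
    {"offset": [0.975,-0.229,0.453],"angular": [0.073,-0.467,-0.117]},
    {"offset": [0.975,-0.229,0.453],"angular": [0.073,-0.467,-0.117]},
    {"offset": [0.975,-0.229,0.453],"angular": [0.073,-0.467,-0.117]},
    {"offset": [0.975,-0.229,0.453],"angular": [0.073,-0.467,-0.117]},
    {"offset": [0.975,-0.229,0.453],"angular": [0.073,-0.467,-0.117]},
    {"offset": [0.975,-0.229,0.453],"angular": [0.073,-0.467,-0.117]},
    {"offset": [0,0,0],"angular": [0,0,0]},
    {"offset": [0,0,0],"angular": [0,0,0]},
  ],
)

```text
clock: 55.0
eef_pos: [0.5098, 0.4274, 0.3669]
ee_rot: [0.001, 0.67, 0.742, -0.0]
ft_force: [0.1, -0.5, -0.9]
opening: 0.0604
```

```bash
python3 - <<'E'
from h import *
st(); fz(3)
w=p2w(0,.010,CR); plan((*w,.09),Rdown(5.8,0))
d=snap("scene","26"); crop(d,200,150,200,150,4,"s26.png")
d=snap("top","26"); crop(d,180,130,200,130,4,"t26.png")
E
```

```text
t 55.0 tcp [0.5098 0.4274 0.3669] grasp [0.51   0.427  0.1996] 
X [-0.102  0.995 -0.002] Y [0.995 0.102 0.001] Z [ 0.001 -0.002 -1.   ] 
q [-0.561, 0.69, -0.31, 1.416, 0.226, 1.071, -0.811] F [ 0.1 -0.5 -0.9] open 0.0604
fz -0.72 0.34
rows 6 offset [0.013, -0.011, 0.924] angular [0.007, 0.005, -0.007]
 path grasp [[0.512, 0.425, 0.201], [0.512, 0.426, 0.182], [0.511, 0.426, 0.164], [0.511, 0.426, 0.145], [0.511, 0.426, 0.127], [0.51, 0.427, 0.108], [0.51, 0.427, 0.09]]
```

Request:
send_rows(
  rows=[
    {"offset": [0.01,-0.01,0.924],"angular": [0,0,0]},
    {"offset": [0.01,-0.01,0.924],"angular": [0,0,0]},
    {"offset": [0.01,-0.01,0.924],"angular": [0,0,0]},
    {"offset": [0.01,-0.01,0.924],"angular": [0,0,0]},
    {"offset": [0.01,-0.01,0.924],"angular": [0,0,0]},
    {"offset": [0.01,-0.01,0.924],"angular": [0,0,0]},
    {"offset": [0,0,0],"angular": [0,0,0]},
    {"offset": [0,0,0],"angular": [0,0,0]},
  ],
)

```text
clock: 56.05
eef_pos: [0.5096, 0.4279, 0.2574]
ee_rot: [0.002, 0.671, 0.742, 0.001]
ft_force: [0.7, -0.1, -0.7]
opening: 0.0598
```

Request:
send_rows(
  rows=[
    {"offset": [0,0,0],"angular": [0,0,0]},
    {"offset": [0,0,0],"angular": [0,0,0]},
    {"offset": [0,0,0],"angular": [0,0,0]},
    {"offset": [0,0,0],"angular": [0,0,0]},
    {"offset": [0,0,-1],"angular": [0,0,0]},
    {"offset": [0,0,-1],"angular": [0,0,0]},
    {"offset": [0,0,-1],"angular": [0,0,0]},
    {"offset": [0,0,-1],"angular": [0,0,0]},
    {"offset": [0,0,-1],"angular": [0,0,0]},
    {"offset": [0,0,0],"angular": [0,0,0]},
  ],
  hand=-0.6,
)

```text
clock: 57.05
eef_pos: [0.5092, 0.4292, 0.3604]
ee_rot: [0.002, 0.671, 0.742, 0.004]
ft_force: [0.6, 1.2, 0.1]
opening: 0.0744
```

```bash
python3 - <<'E'
from h import *
st()
d=snap("scene","27"); crop(d,290,200,130,150,5,"s27.png"); crop(d,205,155,90,70,8,"s27p.png",box(PAN[:2],PAN[2],(.22,.17),.075,.075,(255,0,0)))
d=snap("top","27"); crop(d,265,140,90,100,7,"t27.png",box(PAN[:2],PAN[2],(.22,.17),.075,.075,(255,0,0)))
E
```

```text
t 57.05 tcp [0.5092 0.4292 0.3604] grasp [0.5105 0.4298 0.1931] 
X [-0.101  0.995  0.003] Y [0.995 0.101 0.008] Z [ 0.008  0.004 -1.   ] 
q [-0.564, 0.695, -0.309, 1.426, 0.23, 1.048, -0.819] F [0.6 1.2 0.1] open 0.0744
```

```bash
python3 - <<'E'
from h import *
d=dict(load("scene27")); im=d["image"].astype(float); d["image"]=np.clip((im-110)*2.2,0,255).astype(np.uint8)
crop(d,220,180,45,40,16,"s27e.png")
d=dict(load("top27")); im=d["image"].astype(float); d["image"]=np.clip((im-60)*1.5,0,255).astype(np.uint8)
crop(d,272,148,55,40,14,"t27e.png")
E
python3 - <<'E'
from h import *
from scipy.optimize import least_squares
a=load("top27");b=load("scene27")
for n,u,v in(("+x-y",(297,156.6),(230.3,198.7)),("+x+y",(282.2,156.2),(233.4,212.2))):
    q=least_squares(lambda P:np.r_[proj(a,P)-u,proj(b,P)-v],[.63,-.05,.07]); x=q.x
    an=np.radians(PAN[2]);dx=x[:2]-PAN[:2]; print(n,x.round(4),q.fun.round(2),"pan",np.round([dx@[np.cos(an),np.sin(an)],dx@[-np.sin(an),np.cos(an)]],4))
# fit foot pose: pose params in pan frame: plate outer-face centre c, tilt about x
def foot(x):
    cx,cy,cz,t,yw=x; ax=np.array([0,np.sin(t),np.cos(t)]); ey=np.array([0,np.cos(t),-np.sin(t)]); ex=np.array([1.,0,0])
    Rz=R.from_euler('z',np.radians(PAN[2])+yw).as_matrix()
    base=np.array([*PAN[:2],0]); o=np.array([*p2w(cx,cy),cz])
    f=lambda sx,sy:o+Rz@(sx*.02425*ex+sy*.02425*ey)
    return f,o-Rz@ax*.03
def res(x):
    f,_=foot(x); r=[]
    for sx,sy,u,v in((1,-1,(297,156.6),(230.3,198.7)),(1,1,(282.2,156.2),(233.4,212.2)),(-1,-1,(295.4,172.6),None),(-1,1,(279.5,171.6),None)):
        r+=list(proj(a,f(sx,sy))-u)
        if v: r+=list(proj(b,f(sx,sy))-v)
    return r
q=least_squares(res,[.06,.06,.08,.5,0]); f,m=foot(q.x); dx=m[:2]-PAN[:2]
print(q.x.round(3),"res",np.abs(q.fun).max().round(2),"mid pan",np.round([dx@[np.cos(an),np.sin(an)],dx@[-np.sin(an),np.cos(an)],m[2]],4),[f(sx,sy).round(3).tolist() for sx in(1,-1) for sy in(1,-1)])
E
```

```text
+x-y [ 0.66   -0.0692  0.105 ] [-0.35  0.5  -0.7  -0.22] pan [0.081  0.0465]
+x+y [ 0.6737 -0.03    0.0834] [-0.37  0.53 -0.73 -0.22] pan [0.0861 0.0877]
[ 0.061  0.068  0.094  0.435 -0.078] res 1.54 mid pan [0.0599 0.0556 0.0672] [[0.674, -0.03, 0.084], [0.662, -0.072, 0.105], [0.628, -0.016, 0.084], [0.615, -0.058, 0.105]]
```

```bash
python3 - <<'E'
from h import *
w=p2w(0,.010); print(w)
T=plan((*w,.23),Rdown(-12.2)); plan((*w,.122),Rdown(-12.2),start=T)
E
```

```text
[ 0.57311325 -0.08772584]
rows 26 offset [-0.989, 0.174, -0.077] angular [0.001, 0.001, 0.151]
 path grasp [[0.509, 0.428, 0.19], [0.534, 0.331, 0.197], [0.553, 0.232, 0.205], [0.566, 0.133, 0.213], [0.573, 0.033, 0.221], [0.574, -0.068, 0.228]]
rows 6 offset [-0.0, 0.0, 0.9] angular [0.0, 0.0, 0.0]
 path grasp [[0.573, -0.088, 0.23], [0.573, -0.088, 0.212], [0.573, -0.088, 0.194], [0.573, -0.088, 0.176], [0.573, -0.088, 0.158], [0.573, -0.088, 0.14], [0.573, -0.088, 0.122]]
```

Request:
send_rows(
  rows=[
    {"offset": [-0.989,0.174,-0.077],"angular": [0,0,0.151]},
    {"offset": [-0.989,0.174,-0.077],"angular": [0,0,0.151]},
    {"offset": [-0.989,0.174,-0.077],"angular": [0,0,0.151]},
    {"offset": [-0.989,0.174,-0.077],"angular": [0,0,0.151]},
    {"offset": [-0.989,0.174,-0.077],"angular": [0,0,0.151]},
    {"offset": [-0.989,0.174,-0.077],"angular": [0,0,0.151]},
    {"offset": [-0.989,0.174,-0.077],"angular": [0,0,0.151]},
    {"offset": [-0.989,0.174,-0.077],"angular": [0,0,0.151]},
    {"offset": [-0.989,0.174,-0.077],"angular": [0,0,0.151]},
    {"offset": [-0.989,0.174,-0.077],"angular": [0,0,0.151]},
    {"offset": [-0.989,0.174,-0.077],"angular": [0,0,0.151]},
    {"offset": [-0.989,0.174,-0.077],"angular": [0,0,0.151]},
  ],
  hand=0.05,
)

```text
clock: 58.35
eef_pos: [0.5589, 0.1892, 0.3752]
ee_rot: [0.002, 0.724, 0.69, -0.001]
ft_force: [-1.4, 0.8, -0.0]
opening: 0.0441
```

Request:
send_rows(
  rows=[
    {"offset": [-0.989,0.174,-0.077],"angular": [0,0,0.151]},
    {"offset": [-0.989,0.174,-0.077],"angular": [0,0,0.151]},
    {"offset": [-0.989,0.174,-0.077],"angular": [0,0,0.151]},
    {"offset": [-0.989,0.174,-0.077],"angular": [0,0,0.151]},
    {"offset": [-0.989,0.174,-0.077],"angular": [0,0,0.151]},
    {"offset": [-0.989,0.174,-0.077],"angular": [0,0,0.151]},
    {"offset": [-0.989,0.174,-0.077],"angular": [0,0,0.151]},
    {"offset": [-0.989,0.174,-0.077],"angular": [0,0,0.151]},
    {"offset": [-0.989,0.174,-0.077],"angular": [0,0,0.151]},
    {"offset": [-0.989,0.174,-0.077],"angular": [0,0,0.151]},
    {"offset": [-0.989,0.174,-0.077],"angular": [0,0,0.151]},
    {"offset": [-0.989,0.174,-0.077],"angular": [0,0,0.151]},
  ],
)

```text
clock: 59.55
eef_pos: [0.5728, -0.0508, 0.3941]
ee_rot: [0.001, 0.772, 0.636, -0.001]
ft_force: [0.6, 0.3, -0.1]
opening: 0.0445
```

Request:
send_rows(
  rows=[
    {"offset": [-0.989,0.174,-0.077],"angular": [0,0,0.151]},
    {"offset": [-0.989,0.174,-0.077],"angular": [0,0,0.151]},
    {"offset": [0,0,0],"angular": [0,0,0]},
    {"offset": [0,0,0],"angular": [0,0,0]},
  ],
)

```text
clock: 59.95
eef_pos: [0.5723, -0.0887, 0.3974]
ee_rot: [0.001, 0.779, 0.627, 0.0]
ft_force: [0.2, 0.6, -0.4]
opening: 0.0442
```

```bash
python3 - <<'E'
from h import *
st()
w=p2w(0,.010); plan((*w,.122),Rdown(-12.2))
D=box(PAN[:2],PAN[2],(.22,.17),.075,.075,(255,0,0))+box(PAN[:2],PAN[2],(.016,.17),.114,.130)
d=snap("scene","28"); crop(d,195,130,110,90,7,"s28.png",D)
d=snap("top","28"); crop(d,265,140,90,100,7,"t28.png",D)
E
```

```text
t 59.95 tcp [ 0.5723 -0.0887  0.3974] grasp [ 0.5725 -0.0889  0.2301] 
X [ 0.214  0.977 -0.001] Y [ 0.977 -0.214  0.002] Z [ 0.001 -0.001 -1.   ] 
q [0.267, 0.52, -0.237, 1.642, 0.141, 0.995, -0.232] F [ 0.2  0.6 -0.4] open 0.0442
rows 6 offset [0.01, 0.004, 0.9] angular [0.003, 0.002, -0.006]
 path grasp [[0.573, -0.089, 0.23], [0.573, -0.089, 0.212], [0.573, -0.089, 0.194], [0.573, -0.088, 0.176], [0.573, -0.088, 0.158], [0.573, -0.088, 0.14], [0.573, -0.088, 0.122]]
```

Request:
send_rows(
  rows=[
    {"offset": [0,0,0.9],"angular": [0,0,0]},
    {"offset": [0,0,0.9],"angular": [0,0,0]},
    {"offset": [0,0,0.9],"angular": [0,0,0]},
    {"offset": [0,0,0.9],"angular": [0,0,0]},
    {"offset": [0,0,0.9],"angular": [0,0,0]},
    {"offset": [0,0,0.9],"angular": [0,0,0]},
    {"offset": [0,0,0],"angular": [0,0,0]},
    {"offset": [0,0,0],"angular": [0,0,0]},
  ],
)

```text
clock: 60.85
eef_pos: [0.5735, -0.0867, 0.29]
ee_rot: [0.001, 0.778, 0.629, 0.001]
ft_force: [-0.0, -0.7, -0.0]
opening: 0.0446
```

Request:
send_rows(
  rows=[
    {"offset": [0,0,0],"angular": [0,0,0]},
    {"offset": [0,0,0],"angular": [0,0,0]},
    {"offset": [0,0,0],"angular": [0,0,0]},
    {"offset": [0,0,0],"angular": [0,0,0]},
    {"offset": [0,0,0],"angular": [0,0,0]},
    {"offset": [0,0,0],"angular": [0,0,0]},
    {"offset": [0,0,0],"angular": [0,0,0]},
    {"offset": [0,0,0],"angular": [0,0,0]},
  ],
  hand=1,
  newtons=55,
)

```text
clock: 61.65
eef_pos: [0.5725, -0.0875, 0.2902]
ee_rot: [0.001, 0.778, 0.628, -0.0]
ft_force: [-3.8, 1.6, 6.2]
opening: 0.0159
```

```bash
python3 - <<'E'
from h import *
st()
E
```

```text
t 61.65 tcp [ 0.5725 -0.0875  0.2902] grasp [ 0.5725 -0.0877  0.1229] 
X [ 0.211  0.978 -0.001] Y [ 0.978 -0.211  0.   ] Z [ 0.    -0.001 -1.   ] 
q [0.246, 0.646, -0.21, 1.759, 0.186, 0.755, -0.271] F [-3.8  1.6  6.2] open 0.0159
```

Request:
send_rows(
  rows=[
    {"offset": [0,0,-0.2],"angular": [0,0,0]},
    {"offset": [0,0,-0.4],"angular": [0,0,0]},
    {"offset": [0,0,-0.5],"angular": [0,0,0]},
    {"offset": [0,0,-0.5],"angular": [0,0,0]},
    {"offset": [0,0,-0.5],"angular": [0,0,0]},
    {"offset": [0,0,-0.5],"angular": [0,0,0]},
    {"offset": [0,0,-0.5],"angular": [0,0,0]},
    {"offset": [0,0,-0.5],"angular": [0,0,0]},
    {"offset": [0,0,-0.5],"angular": [0,0,0]},
    {"offset": [0,0,-0.5],"angular": [0,0,0]},
    {"offset": [0,0,-0.5],"angular": [0,0,0]},
    {"offset": [0,0,-0.4],"angular": [0,0,0]},
  ],
)

```text
clock: 62.85
eef_pos: [0.5731, -0.0875, 0.4008]
ee_rot: [0.002, 0.778, 0.628, 0.001]
ft_force: [-1.0, 0.6, -8.0]
opening: 0.016
```

Request:
send_rows(
  rows=[
    {"offset": [0,0,-0.3],"angular": [0,0,0]},
    {"offset": [0,0,-0.2],"angular": [0,0,0]},
    {"offset": [0,0,0],"angular": [0,0,0]},
    {"offset": [0,0,0],"angular": [0,0,0]},
  ],
)

```text
clock: 63.25
eef_pos: [0.5729, -0.0875, 0.4095]
ee_rot: [0.001, 0.778, 0.628, 0.0]
ft_force: [-0.5, 0.9, -8.8]
opening: 0.0155
```

```bash
python3 - <<'E'
from h import *
s,p,r=st(); fz(3); g=p+r[:,2]*G
c=p2w(0,-.010,[g[0],g[1],np.degrees(np.arctan2(r[1,1],r[0,1]))]); ang=np.degrees(np.arctan2(r[1,1],r[0,1])); z=g[2]-.122; print(c,ang,z)
D=box(c,ang,(.22,.17),z,z+.075)
d=snap("scene","29"); crop(d,190,110,120,110,6,"s29.png",D)
d=snap("top","29"); crop(d,260,130,110,110,6,"t29.png",D)
E
```

```text
t 63.25 tcp [ 0.5729 -0.0875  0.4095] grasp [ 0.5732 -0.0878  0.2422] 
X [ 0.212  0.977 -0.001] Y [ 0.977 -0.212  0.002] Z [ 0.002 -0.001 -1.   ] 
q [0.267, 0.508, -0.24, 1.625, 0.138, 1.023, -0.229] F [-0.5  0.9 -8.8] open 0.0155
fz -8.21 0.26
[ 0.57106274 -0.09752749] -12.21297064856165 0.12016861432890122
```

```bash
python3 - <<'E'
from h import *
SC=[.563,-.3955,-2.4]
w=p2w(0,.010,SC); print(w)
T=plan((*w,.242),Rdown(-2.4),24)
E
```

```text
[ 0.56341876 -0.38550877]
rows 24 offset [-0.619, 0.062, 0.001] angular [0.001, 0.001, -0.089]
 path grasp [[0.573, -0.088, 0.242], [0.568, -0.137, 0.242], [0.564, -0.187, 0.242], [0.562, -0.236, 0.242], [0.561, -0.286, 0.242], [0.562, -0.336, 0.242], [0.563, -0.386, 0.242]]
```

Request:
send_rows(
  rows=[
    {"offset": [-0.31,0.03,0],"angular": [0,0,-0.045]},
    {"offset": [-0.619,0.062,0],"angular": [0,0,-0.089]},
    {"offset": [-0.619,0.062,0],"angular": [0,0,-0.089]},
    {"offset": [-0.619,0.062,0],"angular": [0,0,-0.089]},
    {"offset": [-0.619,0.062,0],"angular": [0,0,-0.089]},
    {"offset": [-0.619,0.062,0],"angular": [0,0,-0.089]},
    {"offset": [-0.619,0.062,0],"angular": [0,0,-0.089]},
    {"offset": [-0.619,0.062,0],"angular": [0,0,-0.089]},
    {"offset": [-0.619,0.062,0],"angular": [0,0,-0.089]},
    {"offset": [-0.619,0.062,0],"angular": [0,0,-0.089]},
    {"offset": [-0.619,0.062,0],"angular": [0,0,-0.089]},
    {"offset": [-0.619,0.062,0],"angular": [0,0,-0.089]},
  ],
)

```text
clock: 64.7
eef_pos: [0.5621, -0.2312, 0.4099]
ee_rot: [0.001, 0.752, 0.659, 0.001]
ft_force: [0.3, -0.7, -7.6]
opening: 0.0156
```

Request:
send_rows(
  rows=[
    {"offset": [-0.619,0.062,0],"angular": [0,0,-0.089]},
    {"offset": [-0.619,0.062,0],"angular": [0,0,-0.089]},
    {"offset": [-0.619,0.062,0],"angular": [0,0,-0.089]},
    {"offset": [-0.619,0.062,0],"angular": [0,0,-0.089]},
    {"offset": [-0.619,0.062,0],"angular": [0,0,-0.089]},
    {"offset": [-0.619,0.062,0],"angular": [0,0,-0.089]},
    {"offset": [-0.619,0.062,0],"angular": [0,0,-0.089]},
    {"offset": [-0.619,0.062,0],"angular": [0,0,-0.089]},
    {"offset": [-0.619,0.062,0],"angular": [0,0,-0.089]},
    {"offset": [-0.619,0.062,0],"angular": [0,0,-0.089]},
    {"offset": [-0.619,0.062,0],"angular": [0,0,-0.089]},
    {"offset": [-0.619,0.062,0],"angular": [0,0,-0.089]},
  ],
)

```text
clock: 65.9
eef_pos: [0.5634, -0.3804, 0.4101]
ee_rot: [0.001, 0.723, 0.691, 0.0]
ft_force: [0.3, -0.5, -7.9]
opening: 0.0153
```

Request:
send_rows(
  rows=[
    {"offset": [-0.31,0.03,0],"angular": [0,0,-0.045]},
    {"offset": [0,0,0],"angular": [0,0,0]},
    {"offset": [0,0,0],"angular": [0,0,0]},
    {"offset": [0,0,0],"angular": [0,0,0]},
  ],
)

```text
clock: 66.3
eef_pos: [0.564, -0.3844, 0.4102]
ee_rot: [0.001, 0.721, 0.693, 0.001]
ft_force: [0.5, 0.7, -8.8]
opening: 0.0158
```

```bash
python3 - <<'E'
from h import *
SC=[.563,-.3955,-2.4]
s,p,r=st(); g=p+r[:,2]*G
ang=np.degrees(np.arctan2(r[1,1],r[0,1])); c=p2w(0,-.010,[g[0],g[1],ang]); z=g[2]-.122; print(c,ang,z)
w=p2w(0,.010,SC); plan((*w,.212),Rdown(-2.4))
D=box(c,ang,(.22,.17),z,z+.075)
d=snap("scene","30"); crop(d,140,60,140,130,5,"s30.png",D)
d=snap("top","30"); crop(d,350,110,140,140,5,"t30.png",D)
E
```

```text
t 66.3 tcp [ 0.564  -0.3844  0.4102] grasp [ 0.5645 -0.3844  0.2429] 
X [0.041 0.999 0.   ] Y [ 0.999 -0.041  0.003] Z [ 0.003  0.    -1.   ] 
q [0.701, 0.676, -0.257, 1.303, 0.171, 1.181, 0.393] F [ 0.5  0.7 -8.8] open 0.0158
[ 0.56411237 -0.39441925] -2.325395008614589 0.12092820186380104
rows 2 offset [-0.027, -0.016, 0.773] angular [0.018, -0.002, 0.008]
 path grasp [[0.565, -0.384, 0.243], [0.564, -0.385, 0.227], [0.563, -0.386, 0.212]]
```

Request:
send_rows(
  rows=[
    {"offset": [0.05,-0.05,0.3],"angular": [0.02,0,0]},
    {"offset": [0,0,0.3],"angular": [0.02,0,0]},
    {"offset": [0,0,0.3],"angular": [0,0,0]},
    {"offset": [0,0,0.3],"angular": [0,0,0]},
    {"offset": [0,0,0.3],"angular": [0,0,0]},
    {"offset": [0,0,0.2],"angular": [0,0,0]},
    {"offset": [0,0,0],"angular": [0,0,0]},
    {"offset": [0,0,0],"angular": [0,0,0]},
  ],
)

```text
clock: 67.2
eef_pos: [0.5627, -0.3847, 0.3762]
ee_rot: [0.0, 0.722, 0.692, -0.001]
ft_force: [0.6, 1.0, -8.1]
opening: 0.0155
```

```bash
python3 - <<'E'
from h import *
s,p,r=st(); g=p+r[:,2]*G
ang=np.degrees(np.arctan2(r[1,1],r[0,1])); c=p2w(0,-.010,[g[0],g[1],ang]); z=g[2]-.122; print(c,ang,z)
D=box(c,ang,(.22,.17),z,z+.075)+box((.563,-.395),-2.4,(.19,.15),.075,.075,(0,255,255))
d=snap("scene","31"); crop(d,140,60,140,130,5,"s31.png",D)
d=snap("top","31"); crop(d,350,110,140,140,5,"t31.png",D)
E
```

```text
t 67.2 tcp [ 0.5627 -0.3847  0.3762] grasp [ 0.5627 -0.3849  0.2089] 
X [ 0.042  0.999 -0.001] Y [ 0.999 -0.042 -0.   ] Z [-0.    -0.001 -1.   ] 
q [0.701, 0.702, -0.251, 1.352, 0.182, 1.11, 0.383] F [ 0.6  1.  -8.1] open 0.0155
[ 0.56226455 -0.394901  ] -2.420774092885195 0.08693252834616899
```

Request:
send_rows(
  rows=[
    {"offset": [0,0,0.1],"angular": [0,0,0]},
    {"offset": [0,0,0.1],"angular": [0,0,0]},
    {"offset": [0,0,0.1],"angular": [0,0,0]},
    {"offset": [0,0,0.1],"angular": [0,0,0]},
    {"offset": [0,0,0],"angular": [0,0,0]},
  ],
)

```text
clock: 67.8
eef_pos: [0.5627, -0.3847, 0.3677]
ee_rot: [0.0, 0.722, 0.692, -0.001]
ft_force: [-0.3, -0.7, -9.1]
opening: 0.0156
```

```bash
python3 - <<'E'
from h import *
st();fz(4)
E
```

```text
t 67.8 tcp [ 0.5627 -0.3847  0.3677] grasp [ 0.5625 -0.3849  0.2004] 
X [ 0.042  0.999 -0.001] Y [ 0.999 -0.042 -0.001] Z [-0.001 -0.001 -1.   ] 
q [0.7, 0.709, -0.25, 1.362, 0.184, 1.093, 0.381] F [-0.3 -0.7 -9.1] open 0.0156
fz -8.15 0.49
```

Request:
send_rows(
  rows=[
    {"offset": [0,0,0.08],"angular": [0,0,0]},
    {"offset": [0,0,0.08],"angular": [0,0,0]},
    {"offset": [0,0,0.05],"angular": [0,0,0]},
    {"offset": [0,0,0],"angular": [0,0,0]},
  ],
)

```text
clock: 68.4
eef_pos: [0.5626, -0.3849, 0.3652]
ee_rot: [0.001, 0.722, 0.692, -0.001]
ft_force: [-2.3, 0.2, -0.7]
opening: 0.0154
```

```bash
python3 - <<'E'
from h import *
st();fz(4)
E
```

```text
t 68.4 tcp [ 0.5626 -0.3849  0.3652] grasp [ 0.5626 -0.3853  0.1979] 
X [ 0.043  0.999 -0.002] Y [ 0.999 -0.043  0.   ] Z [ 0.    -0.002 -1.   ] 
q [0.7, 0.711, -0.249, 1.366, 0.185, 1.086, 0.38] F [-2.3  0.2 -0.7] open 0.0154
fz 0.61 1.19
```

Request:
send_rows(
  rows=[
    {"offset": [0,0,0],"angular": [0,0,0]},
    {"offset": [0,0,0],"angular": [0,0,0]},
    {"offset": [0,0,0],"angular": [0,0,0]},
    {"offset": [0,0,0],"angular": [0,0,0]},
    {"offset": [0,0,0],"angular": [0,0,0]},
  ],
  hand=0.05,
)

```text
clock: 69.1
eef_pos: [0.5629, -0.3846, 0.3641]
ee_rot: [0.001, 0.722, 0.692, -0.0]
ft_force: [0.3, 0.4, 0.5]
opening: 0.044
```

Request:
send_rows(
  rows=[
    {"offset": [0,0,-0.4],"angular": [0,0,0]},
    {"offset": [0,0,-0.6],"angular": [0,0,0]},
    {"offset": [0,0,-1],"angular": [0,0,0]},
    {"offset": [0,0,-1],"angular": [0,0,0]},
    {"offset": [0,0,-1],"angular": [0,0,0]},
    {"offset": [0,0,0],"angular": [0,0,0]},
  ],
)

```text
clock: 69.7
eef_pos: [0.5633, -0.3846, 0.4488]
ee_rot: [0.005, 0.722, 0.692, 0.001]
ft_force: [0.3, 0.3, 0.1]
opening: 0.0442
```

```bash
python3 - <<'E'
from h import *
st()
key=np.array([.3873,-.3236,.0697])
plan((.3873,-.3236,.18),Rdown(-2.4))
plan((.3873,-.3236,.18),Rdown(-50))
plan((.3873,-.3236,.18),Rdown(40))
E
```

```text
t 69.7 tcp [ 0.5633 -0.3846  0.4488] grasp [ 0.5645 -0.3856  0.2815] 
X [ 0.042  0.999 -0.005] Y [ 0.999 -0.042  0.007] Z [ 0.007 -0.006 -1.   ] 
q [0.7, 0.648, -0.259, 1.248, 0.165, 1.257, 0.4] F [0.3 0.3 0.1] open 0.0442
rows 9 offset [0.299, -0.994, 0.559] angular [0.01, 0.007, -0.001]
 path grasp [[0.565, -0.386, 0.281], [0.545, -0.379, 0.27], [0.525, -0.372, 0.259], [0.506, -0.365, 0.247], [0.486, -0.358, 0.236], [0.466, -0.351, 0.225], [0.446, -0.344, 0.214], [0.427, -0.337, 0.202], [0.407, -0.331, 0.191], [0.387, -0.324, 0.18]]
rows 11 offset [-0.074, -0.87, 0.458] angular [0.011, 0.002, 0.943]
 path grasp [[0.565, -0.386, 0.281], [0.529, -0.386, 0.263], [0.495, -0.381, 0.244], [0.461, -0.37, 0.226], [0.43, -0.355, 0.208], [0.401, -0.335, 0.189]]
rows 10 offset [0.559, -0.775, 0.503] angular [0.006, 0.01, -0.926]
 path grasp [[0.565, -0.386, 0.281], [0.534, -0.363, 0.261], [0.5, -0.345, 0.241], [0.463, -0.332, 0.22], [0.426, -0.325, 0.2], [0.387, -0.324, 0.18]]
```

```bash
python3 - <<'E'
from ik import *
s,p,r=st()
for yaw in(87.6,-92.4):
    c,x=ik((.3873,-.3236,.16),Rdown(yaw),[s["joints"]]); print(yaw,c,x.round(2)); 
    T=plan((.3873,-.3236,.16),Rdown(yaw))
d=snap("scene","32"); crop(d,150,80,130,110,6,"s32.png",box((.5622,-.395),-2.4,(.22,.17),.075,.15)+dot((.3873,-.3236),.0697,.013))
d=snap("top","32"); crop(d,350,110,140,160,5,"t32.png",box((.5622,-.395),-2.4,(.22,.17),.075,.15)+dot((.3873,-.3236),.0697,.013))
E
```

```text
t 69.7 tcp [ 0.5633 -0.3846  0.4488] grasp [ 0.5645 -0.3856  0.2815] 
X [ 0.042  0.999 -0.005] Y [ 0.999 -0.042  0.007] Z [ 0.007 -0.006 -1.   ] 
q [0.7, 0.648, -0.259, 1.248, 0.165, 1.257, 0.4] F [0.3 0.3 0.1] open 0.0442
87.6 4.340647559623588e-21 [ 1.18  0.61 -0.81  1.92  0.58  0.86  1.59]
rows 20 offset [0.447, -0.264, 0.301] angular [0.001, 0.006, -0.982]
 path grasp [[0.565, -0.386, 0.281], [0.541, -0.351, 0.257], [0.508, -0.326, 0.233], [0.469, -0.313, 0.208], [0.427, -0.312, 0.184], [0.387, -0.324, 0.16]]
-92.4 1.1387346540100655e-25 [ 0.6   0.5   0.12  1.91 -0.09  0.74 -0.84]
rows 20 offset [-0.227, -0.466, 0.302] angular [0.006, -0.001, 0.981]
 path grasp [[0.565, -0.386, 0.281], [0.525, -0.398, 0.257], [0.483, -0.397, 0.233], [0.444, -0.383, 0.208], [0.411, -0.358, 0.184], [0.387, -0.324, 0.16]]
```

Request:
send_rows(
  rows=[
    {"offset": [-0.227,-0.466,0.302],"angular": [0.006,0,0.981]},
    {"offset": [-0.227,-0.466,0.302],"angular": [0.006,0,0.981]},
    {"offset": [-0.227,-0.466,0.302],"angular": [0.006,0,0.981]},
    {"offset": [-0.227,-0.466,0.302],"angular": [0.006,0,0.981]},
    {"offset": [-0.227,-0.466,0.302],"angular": [0.006,0,0.981]},
    {"offset": [-0.227,-0.466,0.302],"angular": [0.006,0,0.981]},
    {"offset": [-0.227,-0.466,0.302],"angular": [0.006,0,0.981]},
    {"offset": [-0.227,-0.466,0.302],"angular": [0.006,0,0.981]},
    {"offset": [-0.227,-0.466,0.302],"angular": [0.006,0,0.981]},
    {"offset": [-0.227,-0.466,0.302],"angular": [0.006,0,0.981]},
    {"offset": [-0.227,-0.466,0.302],"angular": [0.006,0,0.981]},
    {"offset": [-0.227,-0.466,0.302],"angular": [0.006,0,0.981]},
  ],
  hand=1,
  newtons=20,
)

```text
clock: 71.0
eef_pos: [0.4417, -0.3818, 0.3704]
ee_rot: [-0.003, 0.958, 0.287, -0.003]
ft_force: [-0.1, -0.1, 0.5]
opening: 0.0001
```

Request:
send_rows(
  rows=[
    {"offset": [-0.227,-0.466,0.302],"angular": [0.006,0,0.981]},
    {"offset": [-0.227,-0.466,0.302],"angular": [0.006,0,0.981]},
    {"offset": [-0.227,-0.466,0.302],"angular": [0.006,0,0.981]},
    {"offset": [-0.227,-0.466,0.302],"angular": [0.006,0,0.981]},
    {"offset": [-0.227,-0.466,0.302],"angular": [0.006,0,0.981]},
    {"offset": [-0.227,-0.466,0.302],"angular": [0.006,0,0.981]},
    {"offset": [-0.227,-0.466,0.302],"angular": [0.006,0,0.981]},
    {"offset": [-0.227,-0.466,0.302],"angular": [0.006,0,0.981]},
    {"offset": [0,0,0],"angular": [0,0,0]},
    {"offset": [0,0,0],"angular": [0,0,0]},
  ],
)

```text
clock: 72.0
eef_pos: [0.3858, -0.3231, 0.3237]
ee_rot: [-0.003, 1.0, -0.02, -0.004]
ft_force: [-0.8, 0.6, 0.4]
opening: 0.0005
```

```bash
python3 - <<'E'
from h import *
st()
plan((.3873,-.3236,.0757+.0187+.004),Rdown(-92.4))
E
```

```text
t 72.0 tcp [ 0.3858 -0.3231  0.3237] grasp [ 0.3846 -0.3222  0.1564] 
X [ 0.999 -0.039 -0.007] Y [-0.039 -0.999 -0.005] Z [-0.007  0.005 -1.   ] 
q [0.55, 0.5, 0.151, 1.941, -0.11, 0.717, -0.844] F [-0.8  0.6  0.4] open 0.0005
rows 3 offset [0.03, 0.011, 0.966] angular [-0.021, 0.031, 0.011]
 path grasp [[0.385, -0.322, 0.156], [0.385, -0.323, 0.137], [0.386, -0.323, 0.118], [0.387, -0.324, 0.098]]
```

Request:
send_rows(
  rows=[
    {"offset": [0.03,0.01,0.9],"angular": [-0.021,0.03,0]},
    {"offset": [0.03,0.01,0.9],"angular": [-0.021,0.03,0]},
    {"offset": [0.03,0.01,0.9],"angular": [-0.021,0.03,0]},
    {"offset": [0,0,0],"angular": [0,0,0]},
    {"offset": [0,0,0],"angular": [0,0,0]},
  ],
)

```text
clock: 72.5
eef_pos: [0.3876, -0.3242, 0.2703]
ee_rot: [0.0, 1.0, -0.02, 0.0]
ft_force: [-0.6, -0.8, 0.3]
opening: 0.0006
```

```bash
python3 - <<'E'
from h import *
s,p,r=st(); print("tip",p+r[:,2]*.186)
d=snap("scene","33"); crop(d,220,90,70,60,10,"s33.png",dot((.3873,-.3236),.0697,.013))
d=snap("top","33"); crop(d,370,200,80,70,9,"t33.png",dot((.3873,-.3236),.0697,.013))
E
```

```text
t 72.5 tcp [ 0.3876 -0.3242  0.2703] grasp [ 0.3877 -0.3243  0.103 ] 
X [ 0.999 -0.041  0.001] Y [-0.041 -0.999  0.   ] Z [ 0.001 -0.    -1.   ] 
q [0.566, 0.585, 0.13, 1.988, -0.132, 0.575, -0.827] F [-0.6 -0.8  0.3] open 0.0006
tip [ 0.38769733 -0.32427045  0.08428166]
```

Request:
send_rows(
  rows=[
    {"offset": [0,0,0.5],"angular": [0,0,0]},
    {"offset": [0,0,0.2],"angular": [0,0,0]},
    {"offset": [0,0,0.1],"angular": [0,0,0]},
    {"offset": [0,0,0.1],"angular": [0,0,0]},
    {"offset": [0,0,0],"angular": [0,0,0]},
    {"offset": [0,0,0],"angular": [0,0,0]},
  ],
)

```text
clock: 73.2
eef_pos: [0.3873, -0.3236, 0.2523]
ee_rot: [0.0, 1.0, -0.02, 0.0]
ft_force: [-0.9, 0.5, 3.6]
opening: 0.0007
```

```bash
python3 - <<'E'
from h import *
s,p,r=st(); print("tip",p+r[:,2]*.186); fz(3)
E
```

```text
t 73.2 tcp [ 0.3873 -0.3236  0.2523] grasp [ 0.3874 -0.3236  0.085 ] 
X [ 0.999 -0.041  0.001] Y [-0.041 -0.999  0.   ] Z [ 0.001 -0.    -1.   ] 
q [0.572, 0.615, 0.121, 2.002, -0.139, 0.531, -0.821] F [-0.9  0.5  3.6] open 0.0007
tip [ 0.38743487 -0.3235675   0.06629916]
fz 2.96 0.29
```

Request:
send_rows(
  rows=[
    {"offset": [0,0,0.1],"angular": [0,0,0]},
    {"offset": [0,0,0.1],"angular": [0,0,0]},
    {"offset": [0,0,0.05],"angular": [0,0,0]},
    {"offset": [0,0,0],"angular": [0,0,0]},
    {"offset": [0,0,0],"angular": [0,0,0]},
  ],
)

```text
clock: 73.85
eef_pos: [0.3872, -0.3236, 0.2492]
ee_rot: [0.0, 1.0, -0.021, 0.001]
ft_force: [-3.9, 3.5, 20.5]
opening: 0.0003
```

```bash
python3 - <<'E'
from h import *
s,p,r=st(); print("tip",p+r[:,2]*.186); fz(3)
E
```

```text
t 73.85 tcp [ 0.3872 -0.3236  0.2492] grasp [ 0.3875 -0.3236  0.0819] 
X [ 0.999 -0.041  0.001] Y [-0.041 -0.999  0.   ] Z [ 0.001 -0.    -1.   ] 
q [0.573, 0.62, 0.119, 2.005, -0.14, 0.523, -0.82] F [-3.9  3.5 20.5] open 0.0003
tip [ 0.38750533 -0.32362025  0.06317083]
fz 19.62 0.17
```

Request:
send_rows(
  rows=[
    {"offset": [0,0,-0.3],"angular": [0,0,0]},
    {"offset": [0,0,-1],"angular": [0,0,0]},
    {"offset": [0,0,-1],"angular": [0,0,0]},
    {"offset": [0,0,-1],"angular": [0,0,0]},
    {"offset": [0,0,-1],"angular": [0,0,0]},
    {"offset": [0,0,-1],"angular": [0,0,0]},
    {"offset": [0,0,-1],"angular": [0,0,0]},
    {"offset": [0,0,-1],"angular": [0,0,0]},
    {"offset": [0,0,-1],"angular": [0,0,0]},
    {"offset": [0,0,0],"angular": [0,0,0]},
    {"offset": [0,0,0],"angular": [0,0,0]},
  ],
)

```text
clock: 75.1
eef_pos: [0.3872, -0.3235, 0.4125]
ee_rot: [0.0, 1.0, -0.02, 0.0]
ft_force: [-0.1, 0.6, -0.5]
opening: 0.0002
```

```bash
sed -n 1,80p h.py; python3 - <<'E'
import cv2,numpy as np
from station import optics
for n in("scene","top"):
    im=optics.capture(n)["image"]; cv2.imwrite(f"pics/{n}_fin.png",cv2.resize(im[:,:,::-1],(800,600)))
E
```

```text
import numpy as np, cv2
from scipy.spatial.transform import Rotation as R
from station import telemetry, optics, robot
def cal(d):
    f=210/np.tan(np.radians(d["fov_y"])/2); return f,d["cx"],d["cy"],d["k1"],d["world_to_cam"]
def ray(d,u,v):
    f,cx,cy,k,T=cal(d); x,y=(u-cx)/f,(v-cy)/f; a,b=x,y
    for _ in range(20):
        s=1+k*(a*a+b*b); a,b=x/s,y/s
    return -T[:3,:3].T@T[:3,3], T[:3,:3].T@np.array([a,-b,-1.])
def at(d,u,v,z):
    c,r=ray(d,u,v); return c+r*(z-c[2])/r[2]
def proj(d,P):
    f,cx,cy,k,T=cal(d); p=T[:3,:3]@np.array(P,float)+T[:3,3]; a,b=p[0]/-p[2],-p[1]/-p[2]
    s=1+k*(a*a+b*b); return np.array([cx+f*a*s,cy+f*b*s])
def load(n): return np.load(n+".npy",allow_pickle=True).item()
def snap(n,tag):
    d=optics.capture(n); np.save(n+tag+".npy",d,allow_pickle=True); return d
def crop(d,x0,y0,w,h,s,fn,draw=()):
    im=cv2.resize(d["image"][y0:y0+h,x0:x0+w,::-1],None,fx=s,fy=s,interpolation=cv2.INTER_CUBIC)
    for P,c in draw:
        q=[tuple(int(round(t)) for t in ((proj(d,p)-[x0-.5,y0-.5])*s)) for p in P]
        for a,b in zip(q,q[1:]): cv2.line(im,a,b,c,1)
    fo
[... 2641 characters left out ...]
lambda a,b,e:c-r[:,0]*a*.055+r[:,1]*b*.03+r[:,2]*e*.031
    L=[]
    for a in(-1,1): L.append(([q(a,1,1),q(a,1,-1),q(a,-1,-1),q(a,-1,1),q(a,1,1)],(0,255,255) if a>0 else (0,255,0)))
    L+=[([q(-1,b,e),q(1,b,e)],(0,255,0)) for b in(-1,1) for e in(-1,1)]
    return L
def look(tag,k=.015,cam="scene",box_=(180,80,200,160),s=4):
    s_,p,r=st(); d=snap(cam,tag); g=p+r[:,2]*G
    e=g-r[:,0]*(.055+k)+r[:,2]*.031; a=np.radians(PAN[2]); dx=e[:2]-PAN[:2]
    print("edge",e.round(4),"in pan",np.round([dx@[np.cos(a),np.sin(a)],dx@[-np.sin(a),np.cos(a)]],4))
    crop(d,*box_,s,"l"+tag+cam+".png",carton(g,r,k)+box(PAN[:2],PAN[2],(.22,.17),.075,.075,(255,0,0)))
def fz(n=8):
    a=[]
    for _ in range(n):
```

View pics/scene_fin.png

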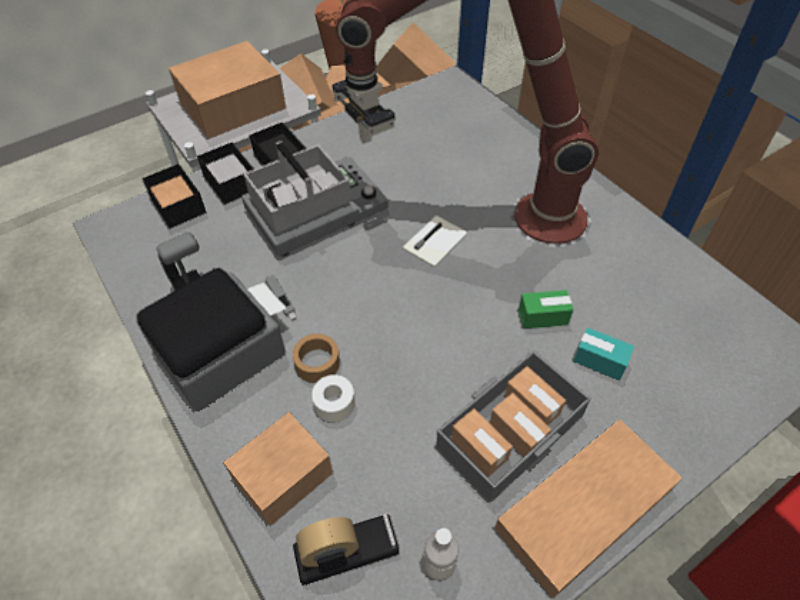

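View pics/top_fin.png

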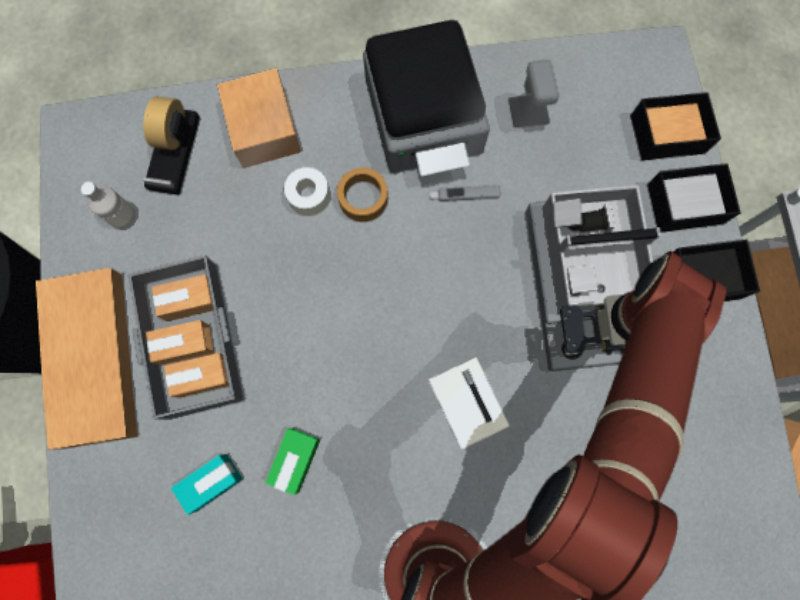

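The scene picture shows three cartons in the crate (510,420), the pan on the scale (295,185) and the rolls in place at (316,357) and (333,398). In the top picture the knife is in place at (465,192). Next I'll take a close crop of the scale and key.

```bash
python3 - <<'E'
from h import *
d=snap("scene","40"); 
crop(d,160,85,125,95,6,"s40a.png",box((.5622,-.395),-2.4,(.22,.17),.075,.15)+dot((.3873,-.3236),.0697,.013))
crop(d,160,85,125,95,6,"s40b.png")
E
```

```text
(no output)
```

View pics/s40a.png

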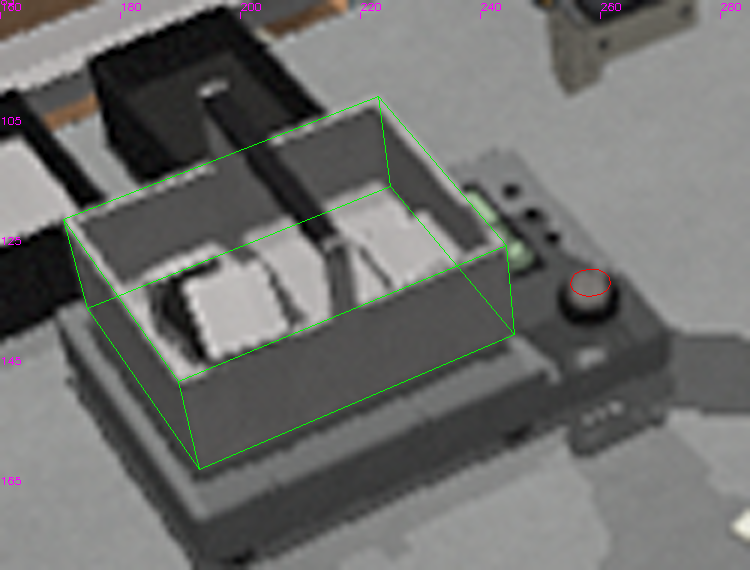

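View pics/s40b.png

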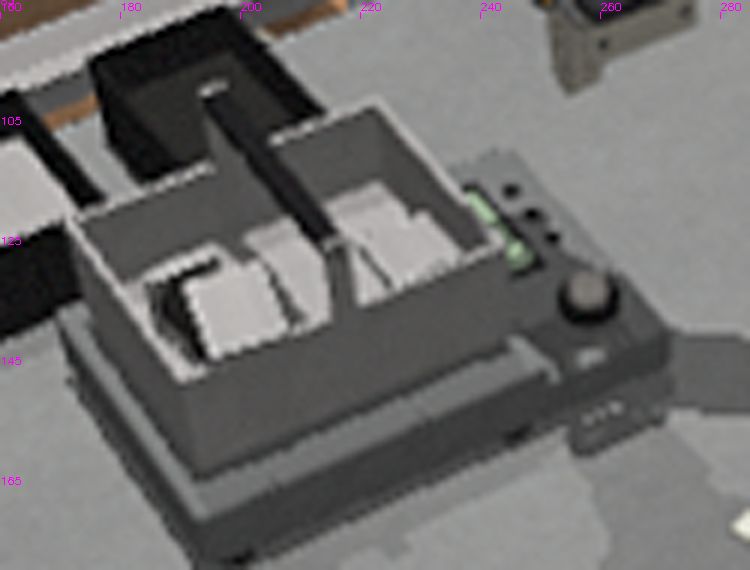

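```bash
ls -t scene*.npy | head -8; python3 - <<'E'
from h import *
import glob,os
a=load("scene40")["image"]
fs=sorted(glob.glob("scene*.npy"),key=os.path.getmtime)[-5:]
ims=[]
for f in fs:
    im=np.load(f,allow_pickle=True).item()["image"][120:150,240:275,::-1]
    ims.append(cv2.convertScaleAbs(cv2.resize(im,None,fx=7,fy=7,interpolation=cv2.INTER_NEAREST),alpha=1.3))
print(fs); cv2.imwrite("pics/keys.png",np.vstack([np.hstack(ims[:3]),np.hstack(ims[3:]+[ims[-1]*0])]))
E
```

```text
scene40.npy
scene33.npy
scene32.npy
scene31.npy
scene30.npy
scene29.npy
scene28.npy
scene27.npy
['scene30.npy', 'scene31.npy', 'scene32.npy', 'scene33.npy', 'scene40.npy']
```

View pics/keys.png

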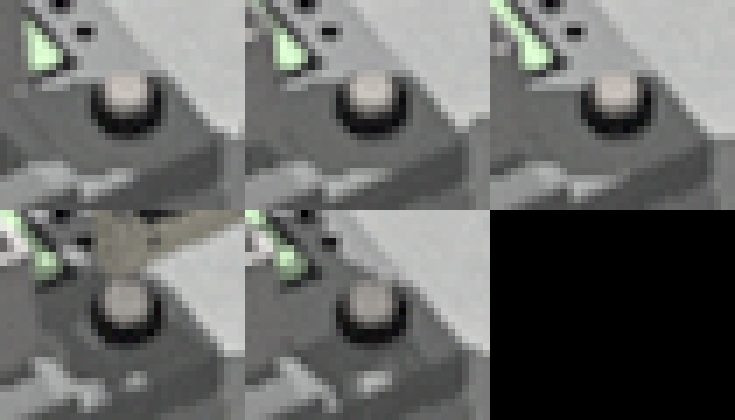

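```bash
python3 -c "from station import robot; print(robot.job_done())"
```

```text
the job is handed in; nothing more can be done
None
```

I finished the job and handed it in at about 75 s of the 208 s allowed. No verdict was reported, so the result rests on my own checks.

**What I did:**
- I knocked the feet of all three cartons into the pan while it stood on the bench, then put the empty cartons in the grey crate.
- I lifted the pan by its handle onto the scale's pegs, let go, and pressed the print key to its stop: the fingers went about 6.5 mm down from the key's top and met about 20 N.

**Last checks:**
- **Pan:** the final scene picture matches the drawn outline of a seated pan to about a pixel.
- **Feet:** they are inside the pan. One leans on its neighbour and the wall, but within limits.
- **Cartons:** all three lie flat in the crate.
- **Key:** it stands as high in the picture as before pressing. It shows about 1 pixel below where I drew its top, and did before the press too. Its travel is inferred from fingertip height and force, because I have no reading of the joint.
- **Everything else:** the tape roll, label roll and knife look unmoved, and the gripper is clear of everything.

**Not smooth:** the first carton I emptied pitched in the grip and needed a regrip and several knocks. One knock reached about 72 N at the wrist, under the 120 N limit.

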